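Pass a stock carton through the goods flap

TASK

Slide the flat carton along the counter, keeping it flat on the steel, through the flap in the counter screen and on until it is pressed home, square, against the stop bar on the other side; do not ram it. Then draw back so that the flap falls shut behind it, and leave the bottle, jar and tin where they stand.

Things in the scene. Friction and masses are not known exactly. Their poses are not given: they have to be found in the camera images.
- hatch: Steel screen fixed on the counter, 360 mm wide, 215 high, 20 thick; feet under both ends reach 65 mm out, 5 high. In its middle an opening 180 mm wide, 190 high, no sill, closed by a white top-hung flap; lintel above, 90 mm of post and clear panel at each side. Origin: on the counter, middle of the opening. x: level, straight through the opening, the way the carton goes; y: along the screen.
- flap (a joint): Swing of the white flap: 0 hangs shut, grows to 1.5 rad as it swings away along the screen's +x; cannot swing the other way. Free hinge, no catch, falls shut by its weight (0.2 kg). 172 mm wide, 4 thick, 165 long: 23 mm is open below it. It rides on what passes below it and drops off the carton once its rear is about 55 mm past the screen; it also rests on a gripper under it.
- flap_hinge (a point): The flap's hinge line, at its middle, 188 mm above the counter, in the plane of the screen; axes as the screen's.
- carton: Flat stiff cardboard carton with a green band, 150 mm long (its x), 110 wide (its y), 32 high, 0.4 to 0.75 kg, loose and flat on the counter on the screen's -x side, askew by up to 0.5 rad and up to 60 mm to either side. Too wide to grasp; slides with a few newtons. Origin: centre of its underside. At the start its +x end is towards the screen.
- stop: Stop bar fixed on the counter beyond the screen, square to the opening's x axis and in line with it: black rubber face 160 mm wide, 35 high, on a steel angle 45 high; rigid. Origin: on the counter, middle of the face that the carton meets, 220 to 240 mm past the screen's origin; x as the screen's. A carton that is home has its centre 75 mm on the -x side of this origin.
- sauce_bottle: Amber sauce bottle with yellow label and red cap, 66 mm across, 200 mm high, standing loose beyond the screen beyond the screen; leave alone. Origin: centre of its underside.
- chilli_jar: Red-brown jar with red lid, 80 mm across, 110 mm high, standing loose beyond the screen beyond the screen; leave alone. Origin: centre of its underside.
- tin: Tin with green label, 74 mm across, 110 mm high, standing loose beyond the screen beyond the screen; leave alone. Origin: centre of its underside.
Not all that is in view belongs to the job. There is more than one size of the carton; the one meant has the size given above.

How it is judged:
By the outcome, as a careful person would: the job done as asked, in the order asked, and still so for the second after the job is handed in, with the robot touching nothing.
It also fails if it takes over 61 s, if anything falls off the work surface, if the arm or the gripper's body presses on something with over 40 N, if the wrist force passes 120 N, or if a joint passes its speed limit or range.

ROBOT

A 6-joint arm with a two-finger parallel gripper is mounted at the origin on the work surface. World frame = base frame: x ahead of the robot, y to its left, z up, the work surface at z = 0. Lengths are in m, angles in rad, forces in N, time in s.
With the tool pointing down it reaches from about 0.375 to 0.9 m from the base axis. Payload 3.1 kg.
Tool frame: the origin (TCP) lies on the mounting face of the last link; the fingertips stand 182 mm ahead of it and the grasp point (between the pads) lies 164 mm ahead of it; z points along the fingers, y is the direction in which the jaws open and shut (so a half turn about z gives the same grasp; the last joint's range is limited). The gripper opens to 87 mm and grips with 3 to 60 N. Pads are 19 mm wide; open, the fingers measure 117 mm over their backs; the gripper's body (75 mm by 190 mm) begins 51 mm behind the grasp point.
Start: joints at [1.167, 0.527, 1.433, -0, 1.181, -0.178], TCP at [0.14, 0.609, 0.405] pointing down, gripper open.
Joint ranges: [-3.08, 3.08], [-0.75, 2.2], [0.22, 2.44], [-1.43, 4.57], [0, 2.65], [-2.85, 2.85]. Speed limits (rad/s): [2.79, 2.79, 3.14, 3.14, 3.14, 3.14].

INTERFACE

Orientations are given as a unit quaternion [x, y, z, w].
In Python, from rig import robot, camera, camera_model gives the robot as it stands.
- The arm moves only by the tool drive_tool, never from a script. Its argument "plan" is a list that holds one entry, the list of rows, each a list of 6 numbers: the shift along the world's x, y, z in units of 2.5 cm (1.0 is 2.5 cm), then the turn, a rotation vector about the world's x, y, z in units of 6 degrees (1.0 is 6 degrees). A call has 1 to 8 rows; each row shifts and turns the commanded pose from where the row before left it; what a row does not reach is not made up. A row lasts 1/8 s, in which the tool goes at most 62.5 mm and 10.7 degrees, less where a joint would pass 70% of its speed; a pose out of reach is approached as far as the arm can. A call with a number of a shift or a turn outside -1 to 1 is refused whole. A call with a gripper value outside its range is refused whole. "grip" is the closure, from 0 (fully open) to 1 (shut), set as the call begins (left out, the last holds). The fingers move at their own pace and stop on an object; "force" is the grip in N (left out, the last holds). Time passes only in rows, so rows that do not move let the fingers close. It gives the time, the measured TCP pose, the force and the opening at its end, in the units of the state.
- robot.get_obs(): the state, without advancing time (a new reading comes with each control period).
- camera(name): name is "scene" or "top"; returns the picture (420x560x3 uint8, red, green, blue); there is no depth.
- camera_model(name): a dict with "K" (3x3 intrinsics, pixels), "world_to_cam" (4x4, takes a point from world to camera coordinates). Camera axes: x right, y up, looking along -z (the intrinsics and any distortion apply to the point x, -y, -z); pixel columns grow to the right and rows downward; lengths in m; the calibration is good to about 2 mm. A picture is of the moment at which its call begins. camera_model takes no time and is no camera call.
- robot.hand_in(): hands the job in, once; it reports no verdict.
The state is a dict: "time": time; "q": joint angles; "joint_velocities": joint speeds; "joint_torque": joint torques, N m; "position": TCP position; "tool_rot": TCP orientation; "ft_force": force on the tool from outside, world axes, zero at the start; "moment": the same for the moment, N m; "grip_width": finger opening in m.
Only numpy, scipy, OpenCV 4.12 (cv2) and the standard library are available. Lean on these libraries where they do the work, as an engineer would, in place of code of your own. Each camera call takes 0.05 s, during which the arm holds its last target.

## Working session

There is one attempt and no reset: what is moved stays moved. The work goes in short steps, Python scripts to look and compute and a tool call to move; the robot and the scene stay as the last step left them, time stands still between calls to the robot, and variables do not carry over. Pictures are saved under pics/ and viewed, and the job is handed in when it is done.

Besides the shell and the picture viewer there is one more tool, called after "Emit:" as name(argument=value, ...) on one line, values as JSON. drive_tool: Moves the arm, as the interface text tells. Shifts and turns lie within -1 to 1; 1 stands for 2.5 cm of shift or 6 degrees of turn. Its arguments: {"type":"object","properties":{"plan":{"type":"array","items":{"type":"array","items":{"type":"array","items":{"type":"number","minimum":-1,"maximum":1}}}},"grip":{"type":"number"},"force":{"type":"number"}},"required":["plan"]}

```bash
ls; mkdir -p pics
python3 - <<'E'
from rig import robot, camera, camera_model
import cv2
for n in ("scene","top"):
    im=camera(n); cv2.imwrite(f"pics/{n}0.png",im[:,:,::-1])
    m=camera_model(n); print(n,m)
print(robot.get_obs())
E
```

```text
pics
scene {'K': array([[534.41513524,   0.        , 273.08802838],
       [  0.        , 534.41513524, 211.80804576],
       [  0.        ,   0.        ,   1.        ]]), 'world_to_cam': array([[-8.80497113e-01,  4.74049996e-01, -1.19781953e-03,
         5.44283692e-01],
       [-3.28528194e-01, -6.08380460e-01,  7.22455841e-01,
         1.12448629e-01],
       [ 3.41751458e-01,  6.36513800e-01,  6.91416028e-01,
        -1.77684301e+00],
       [ 0.00000000e+00,  0.00000000e+00,  0.00000000e+00,
         1.00000000e+00]])}
top {'K': array([[409.97191733,   0.        , 276.06172511],
       [  0.        , 409.97191733, 217.81003645],
       [  0.        ,   0.        ,   1.        ]]), 'world_to_cam': array([[ 0.02847434, -0.9993241 , -0.02324964,  0.02154731],
       [ 0.98686011,  0.02440317,  0.15972352, -0.65030805],
       [-0.1590482 , -0.02749216,  0.98688796, -1.05096258],
       [ 0.        ,  0.        ,  0.        ,  1.        ]])}
{'time': 0.1, 'q': array([ 1.16650819e+00,  5.28371041e-01,  1.43379058e+00, -2.62534847e-05,
        1.18143821e+00, -1.78515307e-01]), 'joint_velocities': array([ 1.57657357e-03, -2.36394753e-03, -2.93603273e-03,  3.98117056e-04,
        1.06187368e-05, -1.61718397e-03]), 'joint_torque': array([-1.06854416e-04, -4.40986168e+01, -1.77149606e+01,  6.34557917e-02,
        5.34640008e-02, -7.26739859e-05]), 'position': array([0.13976773, 0.6088427 , 0.40386526]), 'tool_rot': array([ 1.12641790e-01,  9.93635154e-01, -9.64765866e-04, -2.76698321e-04]), 'ft_force': array([ 0.80861707,  0.32579588, -0.2513748 ]), 'moment': array([ 0.01711652, -0.07030294,  0.02593094]), 'grip_width': 0.0873243274490749}
```

View pics/scene0.png

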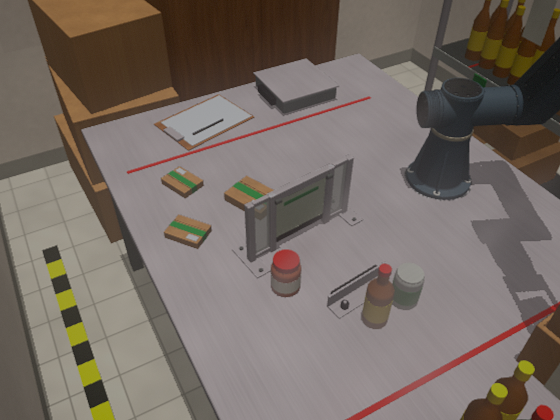

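View pics/top0.png

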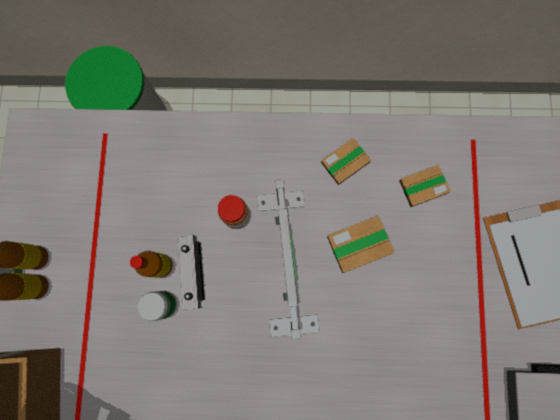

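The top view has world x up and y left. Three cartons are in view, at top pixels (360,243), (346,161) and (425,186). The first is clearly the largest and is the one in front of the opening. I'll confirm its size and measure the fixtures.

```bash
cat > h.py <<'E'
import numpy as np, cv2
from rig import robot, camera, camera_model
def ray(n,uv):
    m=camera_model(n);K=m["K"];T=m["world_to_cam"];R=T[:3,:3];t=T[:3,3]
    d=np.linalg.inv(K)@np.array([uv[0],uv[1],1.]); d=np.array([d[0],-d[1],-d[2]])
    return -R.T@t, R.T@d
def onz(n,uv,z):
    o,d=ray(n,uv); s=(z-o[2])/d[2]; return o+s*d
def proj(n,p):
    m=camera_model(n);c=m["world_to_cam"][:3,:3]@np.array(p)+m["world_to_cam"][:3,3]
    q=m["K"]@np.array([c[0],-c[1],-c[2]]); return q[:2]/q[2]
E
python3 - <<'E'
from h import *
im=cv2.imread("pics/top0.png")
a=cv2.resize(im[120:350,120:400],None,fx=2.8,fy=2.6,interpolation=cv2.INTER_CUBIC)
cv2.imwrite("pics/topcrop.png",cv2.resize(im[150:350,210:410],(800,800))[:600] if 0 else cv2.resize(im[130:340,130:400],(771,600),interpolation=cv2.INTER_CUBIC))
s=cv2.imread("pics/scene0.png")
cv2.imwrite("pics/scrop.png",cv2.resize(s[150:330,170:430],(800,554),interpolation=cv2.INTER_CUBIC))
hsv=cv2.cvtColor(im,cv2.COLOR_BGR2HSV)
m=((hsv[...,0]<22)&(hsv[...,1]>110)&(hsv[...,2]>70)).astype(np.uint8)
g=((hsv[...,0]>45)&(hsv[...,0]<80)&(hsv[...,1]>120)).astype(np.uint8)
mm=cv2.morphologyEx(m|g,cv2.MORPH_CLOSE,np.ones((9,9)))
for c in cv2.findContours(mm,0,2)[0]:
    if cv2.contourArea(c)<500: continue
    r=cv2.minAreaRect(c); b=cv2.boxPoints(r)
    P=np.array([onz("top",p,.032)[:2] for p in b])
    print(np.round(r[0]),"sides",np.linalg.norm(P[1]-P[0]),np.linalg.norm(P[2]-P[1]),"ctr",P.mean(0)); 
    if 340<r[0][0]<380 and r[0][1]>220: print(b,P)
E
```

```text
[ 14. 388.] sides 0.07225896247410528 0.153969034274275 ctr [0.1875753  0.71112982]
[144. 264.] sides 0.07696262101542985 0.06753927759126978 ctr [0.51854811 0.39429136]
[360. 244.] sides 0.15222050368544943 0.10727424932076053 ctr [ 0.58776338 -0.18999956]
[[327.03452 235.5862 ]
 [378.5862  214.9655 ]
 [393.4138  252.03447]
 [341.8621  272.65515]] [[ 0.60735842 -0.10037993]
 [ 0.6675938  -0.24017542]
 [ 0.56746068 -0.27866079]
 [ 0.50864064 -0.14078212]]
[232. 210.] sides 0.08068124905406913 0.08124271424763925 ctr [0.67328533 0.16027791]
[425. 185.] sides 0.11878877624971679 0.081651615630376 ctr [ 0.75402265 -0.36737929]
[501. 278.] sides 0.13384358217327755 0.7331110496904956 ctr [ 0.524849   -0.56132606]
[346. 160.] sides 0.11588993857354622 0.0826671851300136 ctr [ 0.8202893  -0.15030819]
[ 91. 276.] sides 0.7707149117504851 0.0167443235681143 ctr [0.50179761 0.53705518]
[104.  77.] sides 0.1988295966193508 0.23541375942929257 ctr [1.05931652 0.55622888]
```

View pics/topcrop.png

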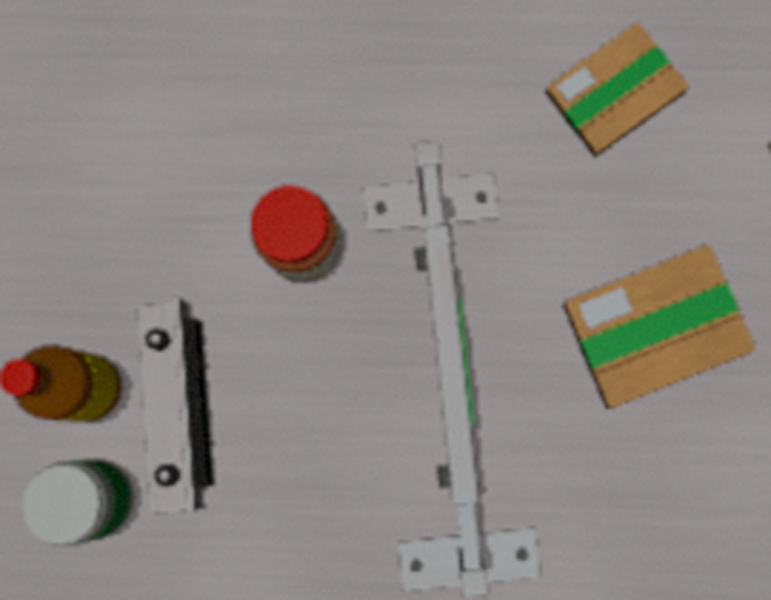

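View pics/scrop.png

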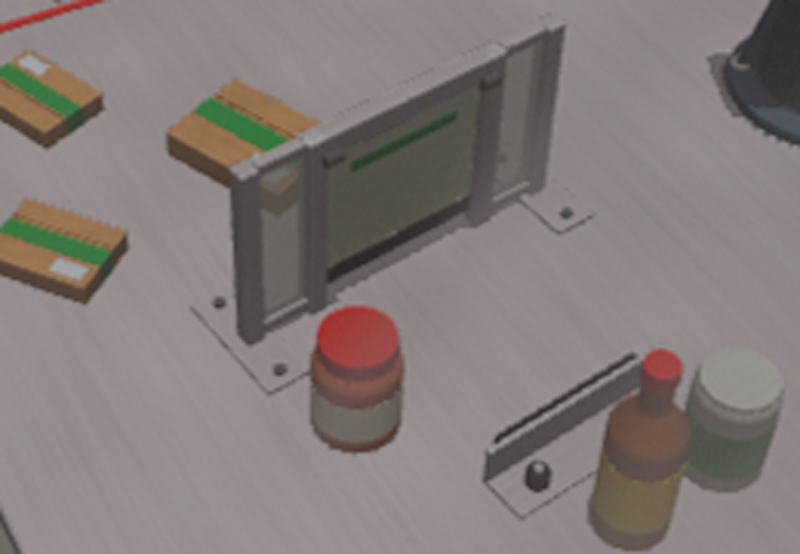

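Run:
```python
from h import *
f=lambda u,v:(130+(u+.5)/2.8556-.5,130+(v+.5)/2.857-.5)
for n in("top","scene"): print(n,ray(n,(0,0))[0])
P=np.array([onz("top",f(*p),.005)[:2] for p in [(365,188),(495,175),(498,217),(368,230),(400,545),(536,530),(540,575),(404,590)]])
a=P[:4].mean(0);b=P[4:].mean(0);c=P.mean(0);print("hatch",c,a,b,np.linalg.norm(a-b))
y=(a-b)/np.linalg.norm(a-b); print("angle of screen y",np.arctan2(y[1],y[0]))
e1=P[1]-P[0];e2=P[5]-P[4];print("foot x dirs",np.degrees(np.arctan2(-e1[1],-e1[0])),np.degrees(np.arctan2(-e2[1],-e2[0])))
# lintel ends
for p in [(428,143),(475,595)]: print("lintel",onz("top",f(*p),.215))
for p in [(203,320),(213,486)]: print("stop",onz("top",f(*p),0.0))
S=[onz("top",f(*p),0.045) for p in [(138,305),(182,300),(198,507),(150,512)]];print("angle top", S)
g=lambda u,v:(170+u*.325,150+v*.325)
for p in [(486,448),(636,357)]: print("scene angle top z45",onz("scene",g(*p),.045))
for p in [(193,307),(269,393),(593,214)]: print("scene foot",onz("scene",g(*p),.005))
print("jar",onz("top",f(290,224),.11)," tin",onz("top",f(62,503),.11),"bottle cap",onz("top",f(19,377),.2))
```

```text
top [0.47399583 0.00850909 1.14155277]
scene [1.12342145 0.94137896 1.14795052]
hatch [0.53568813 0.00554618] [0.70696261 0.0282651 ] [ 0.36441364 -0.01717275] 0.3455494094004508
angle of screen y 0.1318764317214021
foot x dirs 97.17339008594094 97.86782093832569
lintel [0.71316134 0.02875219 0.215     ]
lintel [ 0.35873886 -0.01682552  0.215     ]
stop [0.58489052 0.24974425 0.        ]
stop [0.42533014 0.23082235 0.        ]
angle top [array([0.59314338, 0.30290741, 0.045     ]), array([0.59897898, 0.26131334, 0.045     ]), array([0.40790177, 0.23484983, 0.045     ]), array([0.40208338, 0.27897372, 0.045     ])]
scene angle top z45 [0.60178913 0.26649195 0.045     ]
scene angle top z45 [0.43257325 0.24512005 0.045     ]
scene foot [ 0.73572902 -0.0268077   0.005     ]
scene foot [0.72009221 0.09881185 0.005     ]
scene foot [0.3343951  0.04896003 0.005     ]
jar [0.66268281 0.15300348 0.11      ]  tin [0.41168399 0.34029037 0.11      ] bottle cap [0.51545519 0.35400568 0.2       ]
```

Top picture: carton at (360,243), screen from (280,180) to (297,337), stop rubber at (200–205,242–300), jar (232,210), bottle (140,262), tin (152,306). The size measures about 150 x 107 mm, so it is the carton meant; the other two measure about 117 x 82. Next I'll raise the arm and bring it into view to check the gripper's real shape, because clearance through the opening is tight.

Emit:
drive_tool(plan=[[[1, -0.5, 1, 0, 0, 0], [1, -1, 1, 0, 0, 0], [1, -1, 0.5, 0, 0, 0], [1, -1, 0, 0, 0, 0], [1, -1, 0, 0, 0, 0], [1, -1, 0, 0, 0, 0], [1, -1, 0, 0, 0, 0], [1, -1, 0, 0, 0, 0]]], grip=1, force=20)

```text
time: 1.1
position: [0.3405, 0.4206, 0.4669]
tool_rot: [0.113, 0.994, -0.0, -0.0]
ft_force: [0.4, 0.7, -0.6]
grip_width: 0.0151
```

Emit:
drive_tool(plan=[[[1, -1, 0, 0, 0, 0], [1, -1, 0, 0, 0, 0], [1, -1, 0, 0, 0, 0], [0.5, -1, 0, 0, 0, 0], [0.5, -1, 0, 0, 0, 0], [0.5, -1, 0, 0, 0, 0], [0, -1, 0, 0, 0, 0], [0, -1, 0, 0, 0, 0]]])

```text
time: 2.1
position: [0.4524, 0.2207, 0.4668]
tool_rot: [0.113, 0.994, -0.0, -0.001]
ft_force: [1.7, -0.7, 0.4]
grip_width: 0.0008
```

Run:
```python
from h import *
print(robot.get_obs())
for n in("scene","top"): cv2.imwrite(f"pics/{n}1.png",camera(n)[:,:,::-1])
```

```text
{'time': 2.1, 'q': array([ 2.31524234e-01,  2.88092877e-01,  1.65241828e+00, -3.42837313e-05,
        1.20217956e+00, -1.11324618e+00]), 'joint_velocities': array([-0.38616555, -0.13823014,  0.20885344, -0.00086181, -0.07321138,
       -0.38475081]), 'joint_torque': array([ 1.75924961e+00, -3.23276567e+01, -1.81647778e+01,  2.24633975e-02,
        1.61506813e-01,  2.59020701e-01]), 'position': array([0.45236422, 0.22068452, 0.46677418]), 'tool_rot': array([ 1.12766384e-01,  9.93621377e-01, -2.00488183e-04, -5.11364008e-04]), 'ft_force': array([ 1.70251204, -0.69284729,  0.43056633]), 'moment': array([-0.03315773,  0.05877005,  0.04576171]), 'grip_width': 0.0007756763049866714}
```

View pics/scene1.png

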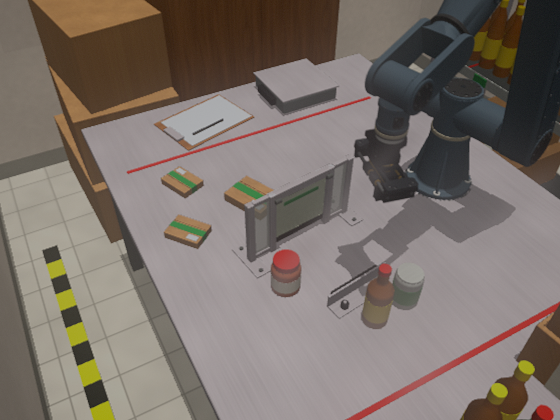

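View pics/top1.png

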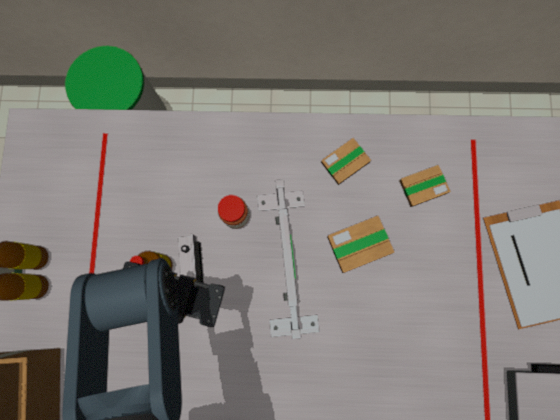

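Run:
```python
import cv2
im=cv2.imread("pics/scene1.png");cv2.imwrite("pics/c1.png",cv2.resize(im[40:220,320:480],(533,600),interpolation=cv2.INTER_CUBIC))
from h import *
p=np.array([.4524,.2207,.4668])
for d in (0,.113,.164,.182): print(d,(proj("scene",p-[0,0,d])-[320,40])*3.33)
```

```text
0 [227.66414772 316.01335412]
0.113 [203.61519692 449.62225217]
0.164 [193.72851877 504.54972841]
0.182 [190.36866922 523.21606441]
```

View pics/c1.png

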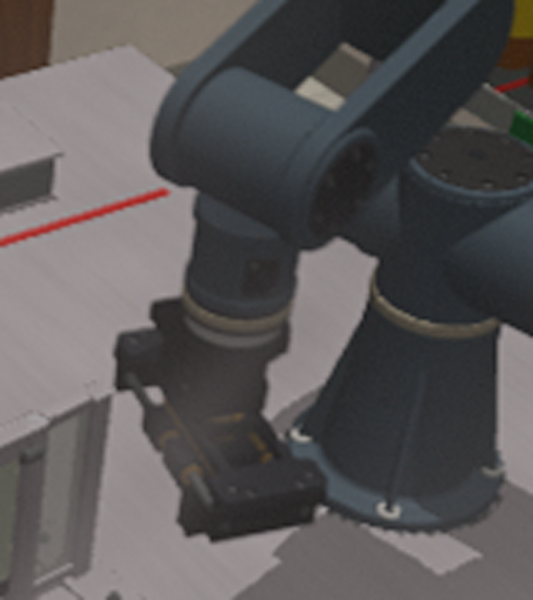

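Scene view: the gripper hangs at (385,165). Its body is wide (about 190 mm along the jaws), which is more than the 180 mm opening. Entering yawed and pitched with the leading finger may still reach, so I'll check the clearance numerically, and the arm's kinematics with it.

```bash
cat > geo.py <<'E'
import numpy as np
from itertools import product
def box(lo,hi,n=9):
    g=[np.linspace(lo[i],hi[i],n) for i in range(3)]
    P=np.stack(np.meshgrid(*g,indexing="ij"),-1).reshape(-1,3)
    return P
def parts(a):
    B=box([-.0375,-.095,0],[.0375,.095,.113],21)
    o=a/2+.015
    F1=box([-.0095,o-.015,.113],[.0095,o,.182],15); F2=F1*[1,-1,1]
    th=np.linspace(0,2*np.pi,24); C=np.array([[.05*np.cos(t),.05*np.sin(t),-s] for t in th for s in np.linspace(0,.16,9)])
    return B,F1,F2,C
def Rt(psi,th,lead=1):
    z=np.array([np.cos(th)*np.cos(psi),-np.cos(th)*np.sin(psi),-np.sin(th)])
    y=np.array([np.sin(psi),np.cos(psi),0]); x=np.cross(y,z)
    return np.stack([x,y,z],1)
def clear(psi,th,a,xt,yt,zt):
    """leading finger (+y): foremost tip pt at xt,yt ; lowest tip z=zt. returns margins"""
    R=Rt(psi,th); ps=[p@R.T for p in parts(a)]
    f=ps[1]; i=f[:,0].argmax(); T=np.array([xt-f[i,0],yt-f[i,1],zt-f[:,2].min()])
    ps=[p+T for p in ps]; A=np.vstack(ps)
    s=A[np.abs(A[:,0])<.011]
    my=.09-np.abs(s[:,1]).max() if len(s) else .09
    mtop=.186-s[:,2].max() if len(s) else .19
    mz=A[:,2].min(); 
    far=A[A[:,0]>xt+.001]; mc=(far[np.abs(far[:,1])<.06][:,2].min()-.032) if len(far) and (np.abs(far[:,1])<.06).any() else 1
    return my,mtop,mz,mc,f[i,2]+T[2],T,R
E
python3 - <<'E'
from geo import *
best=[]
for psi in np.radians(range(0,46,5)):
  for th in np.radians(range(10,41,5)):
    for a in (0,.02,.04,.06,.087):
      for yt in np.arange(-.04,.041,.01):
        my,mt,mz,mc,cz,T,R=clear(psi,th,a,.09,yt,.004)
        if mz>.002 and mt>.005 and mc>.003 and cz<.028: best.append((my,np.degrees(psi),np.degrees(th),a,yt,mt,mz,mc,cz))
best.sort(reverse=True)
for b in best[:25]: print(np.round(b,3))
E
```

```text
[-2.0e-03  2.5e+01  2.5e+01  8.7e-02  0.0e+00  7.4e-02  4.0e-03  1.0e+00
  2.1e-02]
[-4.0e-03  3.5e+01  2.5e+01  6.0e-02 -4.0e-02  6.2e-02  4.0e-03  1.0e+00
  2.1e-02]
[-5.0e-03  0.0e+00  4.0e+01  6.0e-02  3.0e-02  4.7e-02  4.0e-03  1.0e+00
  1.9e-02]
[-5.0e-03  0.0e+00  4.0e+01  4.0e-02  2.0e-02  4.7e-02  4.0e-03  1.0e+00
  1.9e-02]
[-5.0e-03  0.0e+00  4.0e+01  2.0e-02  1.0e-02  4.7e-02  4.0e-03  1.0e+00
  1.9e-02]
[-5.0e-03  0.0e+00  4.0e+01  0.0e+00  0.0e+00  4.7e-02  4.0e-03  1.0e+00
  1.9e-02]
[-5.0e-03  0.0e+00  3.5e+01  6.0e-02  3.0e-02  6.2e-02  4.0e-03  1.0e+00
  2.0e-02]
[-5.0e-03  0.0e+00  3.5e+01  4.0e-02  2.0e-02  6.2e-02  4.0e-03  1.0e+00
  2.0e-02]
[-5.0e-03  0.0e+00  3.5e+01  2.0e-02  1.0e-02  6.2e-02  4.0e-03  1.0e+00
  2.0e-02]
[-5.0e-03  0.0e+00  3.5e+01  0.0e+00  0.0e+00  6.2e-02  4.0e-03  1.0e+00
  2.0e-02]
[-5.0e-03  0.0e+00  3.0e+01  6.0e-02  3.0e-02  7.6e-02  4.0e-03  1.0e+00
  2.0e-02]
[-5.0e-03  0.0e+00  3.0e+01  4.0e-02  2.0e-02  7.6e-02  4.0e-03  1.0e+00
  2.0e-02]
[-5.0e-03  0.0e+00  3.0e+01  2.0e-02  1.0e-02  7.6e-02  4.0e-03  1.0e+00
  2.0e-02]
[-5.0e-0
[... 299 characters left out ...]
 4.0e-03  1.0e+00
  2.1e-02]
[-5.0e-03  0.0e+00  2.5e+01  0.0e+00  0.0e+00  8.9e-02  4.0e-03  1.0e+00
  2.1e-02]
[-6.0e-03  3.0e+01  2.5e+01  6.0e-02 -2.0e-02  6.7e-02  4.0e-03  1.0e+00
  2.1e-02]
[-7.0e-03  3.5e+01  3.0e+01  6.0e-02 -4.0e-02  5.0e-02  4.0e-03  1.0e+00
  2.0e-02]
[-7.0e-03  2.5e+01  2.5e+01  8.7e-02  1.0e-02  7.4e-02  4.0e-03  1.0e+00
  2.1e-02]
[-7.0e-03  2.5e+01  3.0e+01  8.7e-02  1.0e-02  6.2e-02  4.0e-03  1.0e+00
  2.0e-02]
[-8.0e-03  2.5e+01  2.5e+01  6.0e-02 -1.0e-02  7.2e-02  4.0e-03  1.0e+00
  2.1e-02]
[-8.0e-03  0.0e+00  4.0e+01  8.7e-02  4.0e-02  4.7e-02  4.0e-03  1.0e+00
  1.9e-02]
[-8.0e-03  0.0e+00  3.5e+01  8.7e-02  4.0e-02  6.2e-02  4.0e-03  1.0e+00
  2.0e-02]
```

```bash
cat > opt.py <<'E'
from geo import *
from scipy.optimize import differential_evolution as DE
from scipy.spatial.transform import Rotation as Ro
def ev(v,full=False,xt=.088):
    psi,th,ro,a,yt,zt=v
    R=Rt(psi,th)@Ro.from_euler("z",ro).as_matrix()
    ps=[p@R.T for p in parts(a)]
    f=np.vstack(ps[1:3]); i=f[:,0].argmax(); T=np.array([xt-f[i,0],yt-f[i,1],zt-f[:,2].min()])
    ps=[p+T for p in ps]; A=np.vstack(ps); s=A[(np.abs(A[:,0])<.0115)]
    my=.09-np.abs(s[:,1]).max(); q=A[A[:,0]>-.012]; mt=.186-q[:,2].max(); mz=A[:,2].min()
    ot=np.vstack([ps[0],ps[3]]); far=ot[(ot[:,0]>xt-.004)&(np.abs(ot[:,1])<.06)]; mc=far[:,2].min()-.032 if len(far) else 1
    cz=f[i,2]+T[2]
    m=min(my,mt,mz+.005 if mz<.004 else 1,mc,(.028-cz)*2)
    return (m,my,mt,mz,mc,cz,T,R) if full else -m
if __name__=="__main__":
  for seed in (1,2,3):
    r=DE(ev,[(-.9,.9),(.2,1.2),(-1.6,1.6),(0,.087),(-.035,.035),(.003,.02)],seed=seed,maxiter=60,popsize=12,polish=False)
    e=ev(r.x,True); print(np.round(np.degrees(r.x[:3]),1),np.round(r.x[3:],4),np.round(e[:6],4))
E
python3 opt.py
```

```text
[-0.  38.7  0. ] [ 0.0011 -0.0155  0.0079] [-0.005  -0.005   0.0489  0.0079  1.      0.0227]
[24.3 17.5  0. ] [ 0.0672 -0.0116  0.0068] [5.80e-03 5.80e-03 9.14e-02 8.00e-04 1.00e+00 2.50e-02]
[-24.2  17.2   0.1] [0.0675 0.0116 0.0069] [5.50e-03 5.60e-03 9.21e-02 5.00e-04 1.00e+00 2.50e-02]
```

```bash
cat > kin.py <<'E'
import numpy as np
from scipy.optimize import least_squares
from scipy.spatial.transform import Rotation as Ro
L1,L2,OFF,HL=.578,.350,.111,.0386
L6=.13
LO=np.array([-3.08,-.75,.22,-1.43,0,-2.85]);HI=np.array([3.08,2.2,2.44,4.57,2.65,2.85])
def fk(q,l6=None):
    l6=L6 if l6 is None else l6
    Rz=lambda a:Ro.from_euler("z",a).as_matrix();Ry=lambda a:Ro.from_euler("y",a).as_matrix()
    A=Rz(q[0]);e=A@(np.array([0,OFF,HL+l6])+Ry(q[1])@[0,0,L1]);w=e+A@Ry(q[1]+q[2])@[0,0,L2]
    R=A@Ry(q[1]+q[2])@Rz(q[3])@Ry(q[4])@Rz(q[5]+np.pi/2)
    return w+R@[0,0,l6],R,e,w
def ik(p,R,q0,flip=False):
    best=None
    f=lambda q:np.r_[(fk(q)[0]-p)*5,(Ro.from_matrix(fk(q)[1].T@R)).as_rotvec()]
    for s in range(30):
        x0=np.array(q0) if s==0 else np.random.default_rng(s).uniform(LO,HI)
        r=least_squares(f,np.clip(x0,LO+1e-3,HI-1e-3),bounds=(LO,HI))
        if r.cost<1e-8 and (best is None or np.abs(r.x-q0).sum()<np.abs(best-q0).sum()): best=r.x
    return best
O=np.array([.536,.0056,0]);PH=np.radians(97.5)
H=np.array([[np.cos(PH),-np.sin(PH),0],[np.sin(PH),np.cos(PH),0],[0,0,1]])
E
python3 - <<'E'
from kin import *; from opt import *
q1=[1.16650819,.528371,1.433790,0,1.181438,-.178515]
print(fk(q1)[0],Ro.from_matrix(fk(q1)[1]).as_quat())
q0=[-.5,.7,1.6,0.,1.,-1]
for psi,th,a,yt,xs in ((0,20,.06,.0,(-.05,0,.04)),(24.3,17.5,.067,-.0116,(-.08,.03,.088))):
  for xt in xs:
    v=np.radians([psi,th,0]); e=ev([*v,a,yt,.007],True,xt)
    if psi==0: T=e[6]+[0,-.0 -(.045),0]
    else: T=e[6]
    for fl in (0,1):
      R=H@e[7]@Ro.from_euler("z",np.pi*fl).as_matrix(); p=O+H@e[6]; 
      q=ik(p,R,np.array(q0)); 
      print(psi,xt,fl,p.round(3),None if q is None else (q.round(2),fk(q)[2].round(2),fk(q)[3].round(2)))
E
```

```text
[0.13973425 0.60877206 0.40427049] [ 1.12646905e-01  9.93634575e-01 -9.60881421e-04 -2.88206586e-04]Traceback (most recent call last):
  File "<stdin>", line 7, in <module>
  File "opt.py", line 10, in ev
    my=.09-np.abs(s[:,1]).max(); q=A[A[:,0]>-.012]; mt=.186-q[:,2].max(); mz=A[:,2].min()
           ~~~~~~~~~~~~~~~~~~^^
    return umr_maximum(a, axis, None, out, keepdims, initial, where)
ValueError: zero-size array to reduction operation maximum which has no identity
```

Kinematic model matches the pose. I'll fix the empty-set case.

```bash
sed -i 's/my=.09-np.abs(s\[:,1\]).max();/my=.09-np.abs(s[:,1]).max(initial=0);/; s/q\[:,2\].max()/q[:,2].max(initial=0)/' opt.py
cat > t.py <<'E'
from kin import *; from opt import *
q0=[-.5,.7,1.6,0.,1.,-1]
for psi,th,a,yt,xs in ((0,20,.06,.045,(-.05,0.04)),(24.3,17.5,.067,-.0116,(-.08,.03,.088)),(-24.3,17.5,.067,.0116,(.03,.088))):
  for xt in xs:
    v=np.radians([psi,th,0]); e=ev([*v,a,yt,.007],True,xt)
    for fl in (0,1):
      R=H@e[7]@Ro.from_euler("z",np.pi*fl).as_matrix(); p=O+H@e[6]; 
      q=ik(p,R,np.array(q0)); 
      print(psi,xt,fl,p.round(3),None if q is None else (q.round(2),fk(q)[2].round(2),fk(q)[3].round(2)))
E
python3 t.py
```

```text
0 -0.05 0 [ 0.55  -0.219  0.078] (array([-0.71,  1.08,  1.65,  0.68,  1.54,  1.85]), array([ 0.46, -0.25,  0.44]), array([ 0.57, -0.34,  0.12]))
0 -0.05 1 [ 0.55  -0.219  0.078] (array([-0.71,  1.08,  1.65,  0.68,  1.54, -1.3 ]), array([ 0.46, -0.25,  0.44]), array([ 0.57, -0.34,  0.12]))
0 0.04 0 [ 0.539 -0.129  0.078] (array([-0.61,  1.05,  1.81,  0.78,  1.42,  1.78]), array([ 0.47, -0.19,  0.46]), array([ 0.55, -0.25,  0.12]))
0 0.04 1 [ 0.539 -0.129  0.078] (array([-0.61,  1.05,  1.81,  0.78,  1.42, -1.36]), array([ 0.47, -0.19,  0.46]), array([ 0.55, -0.25,  0.12]))
24.3 -0.08 0 [ 0.553 -0.255  0.071] (array([-0.8 ,  1.08,  1.71,  1.  ,  1.44,  1.87]), array([ 0.44, -0.29,  0.44]), array([ 0.52, -0.37,  0.11]))
24.3 -0.08 1 [ 0.553 -0.255  0.071] (array([-0.8 ,  1.08,  1.71,  1.  ,  1.44, -1.27]), array([ 0.44, -0.29,  0.44]), array([ 0.52, -0.37,  0.11]))
24.3 0.03 0 [ 0.539 -0.146  0.071] (array([-0.68,  1.05,  1.93,  1.14,  1.33,  1.72]), array([ 0.46, -0.23,  0.46]), array([ 0.5 , -0.26,  0.11]))
24.3 0.03 1 [ 0.539 -0.146  0.071] (array([-0.68,  1.05,  1.93,  1.14,  1.33, -
[... 257 characters left out ...]
y([-0.6 ,  1.04,  2.02,  1.24,  1.29, -1.5 ]), array([ 0.47, -0.19,  0.46]), array([ 0.5 , -0.21,  0.11]))
-24.3 0.03 0 [ 0.572 -0.142  0.071] (array([-0.53,  1.11,  1.57,  0.46,  1.68,  1.78]), array([ 0.5 , -0.17,  0.42]), array([ 0.64, -0.25,  0.11]))
-24.3 0.03 1 [ 0.572 -0.142  0.071] (array([-0.53,  1.11,  1.57,  0.46,  1.68, -1.36]), array([ 0.5 , -0.17,  0.42]), array([ 0.64, -0.25,  0.11]))
-24.3 0.088 0 [ 0.565 -0.084  0.071] (array([-0.46,  1.1 ,  1.65,  0.53,  1.61,  1.77]), array([ 0.51, -0.13,  0.43]), array([ 0.63, -0.19,  0.11]))
-24.3 0.088 1 [ 0.565 -0.084  0.071] (array([-0.46,  1.1 ,  1.65,  0.53,  1.61, -1.37]), array([ 0.51, -0.13,  0.43]), array([ 0.63, -0.19,  0.11]))
```

IK works. Plan:
1. Vertical two-finger push to straighten and centre the carton.
2. Pitched push through the opening.
3. Yawed single-finger finish.

First, move behind the carton.

Emit:
drive_tool(plan=[[[0.4, -1, 0, 0, 0, -1], [0.4, -1, 0, 0, 0, -1], [0.4, -1, 0, 0, 0, -1], [0.4, -1, 0, 0, 0, -1], [0.4, -1, 0, 0, 0, -1], [0.4, -1, 0, 0, 0, -1], [0.4, -1, 0, 0, 0, -1], [0.4, -1, 0, 0, 0, -1]]], grip=0.3)

```text
time: 3.2
position: [0.5328, 0.0216, 0.467]
tool_rot: [0.508, 0.861, 0.0, -0.0]
ft_force: [0.5, -0.1, 0.2]
grip_width: 0.0599
```

Emit:
drive_tool(plan=[[[0.4, -1, 0, 0, 0, -0.95], [0.4, -1, 0, 0, 0, 0], [0.4, -1, 0, 0, 0, 0], [0.4, -1, 0, 0, 0, 0], [0.4, -1, 0, 0, 0, 0], [0.4, -1, 0, 0, 0, 0], [0.4, -1, 0, 0, 0, 0], [0.4, -1, 0, 0, 0, 0]]])

```text
time: 4.2
position: [0.613, -0.1801, 0.4671]
tool_rot: [0.549, 0.836, 0.0, -0.0]
ft_force: [0.2, 0.7, 0.6]
grip_width: 0.0608
```

Emit:
drive_tool(plan=[[[0.4, -1, 0, 0, 0, 0], [0.4, -1, -1, 0, 0, 0], [0.2, -1, -1, 0, 0, 0], [0, -0.5, -1, 0, 0, 0], [0, 0, -1, 0, 0, 0], [0, 0, -1, 0, 0, 0], [0, 0, -1, 0, 0, 0], [0, 0, 0, 0, 0, 0]]])

```text
time: 5.2
position: [0.6368, -0.2663, 0.3146]
tool_rot: [0.549, 0.836, -0.0, -0.003]
ft_force: [0.8, -0.8, -0.3]
grip_width: 0.0609
```

Emit:
drive_tool(plan=[[[0, -0.7, 0, 0, 0, 0], [0, -0.7, 0, 0, 0, 0], [0, 0, -1, 0, 0, 0], [0, 0, -1, 0, 0, 0], [0, 0, -1, 0, 0, 0], [0, 0, -1, 0, 0, 0], [0, 0, -0.8, 0, 0, 0], [0, 0, 0, 0, 0, 0]]])

```text
time: 6.2
position: [0.6369, -0.3014, 0.1959]
tool_rot: [0.55, 0.835, -0.0, -0.001]
ft_force: [-0.0, -0.3, 0.0]
grip_width: 0.0612
```

Run:
```python
from h import *
cv2.imwrite(f"pics/top2.png",camera("top")[:,:,::-1])
o=robot.get_obs();print(o["position"],o["tool_rot"],o["ft_force"])
```

```text
[ 0.63737604 -0.30154996  0.19709395] [ 5.49506193e-01  8.35489633e-01 -2.35787072e-05 -1.24904797e-04] [-0.02682775  0.03933289  1.00060193]
```

View pics/top2.png

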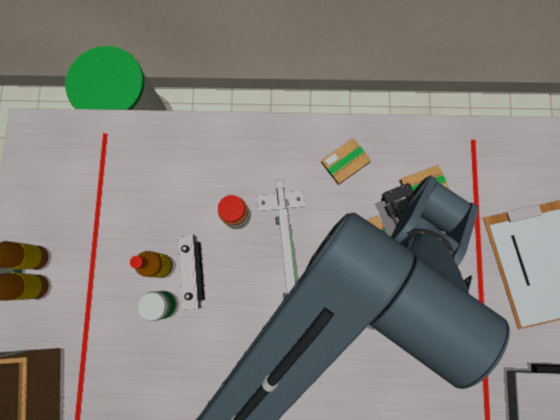

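Emit:
drive_tool(plan=[[[-0.17, 0.4, 0, 0, 0, 0], [-0.17, 0.4, 0, 0, 0, 0], [-0.17, 0.4, 0, 0, 0, 0], [-0.1, 0.24, 0, 0, 0, 0], [-0.1, 0.24, 0, 0, 0, 0], [-0.17, 0.4, 0, 0, 0, 0], [-0.17, 0.4, 0, 0, 0, 0], [-0.17, 0.4, 0, 0, 0, 0]]])

```text
time: 7.25
position: [0.6072, -0.2288, 0.198]
tool_rot: [0.549, 0.836, -0.0, 0.002]
ft_force: [2.2, -5.6, 3.2]
grip_width: 0.0611
```

Run:
```python
from h import *
im=camera("scene")[:,:,::-1]; cv2.imwrite(f"pics/scene3.png",im)
cv2.imwrite("pics/c3.png",cv2.resize(im[120:300,180:400],(733,600),interpolation=cv2.INTER_CUBIC))
o=robot.get_obs();print(o["position"],o["ft_force"])
```

```text
[ 0.60631594 -0.22711308  0.19764737] [ 1.48699659 -1.91732744  2.02155924]
```

View pics/c3.png

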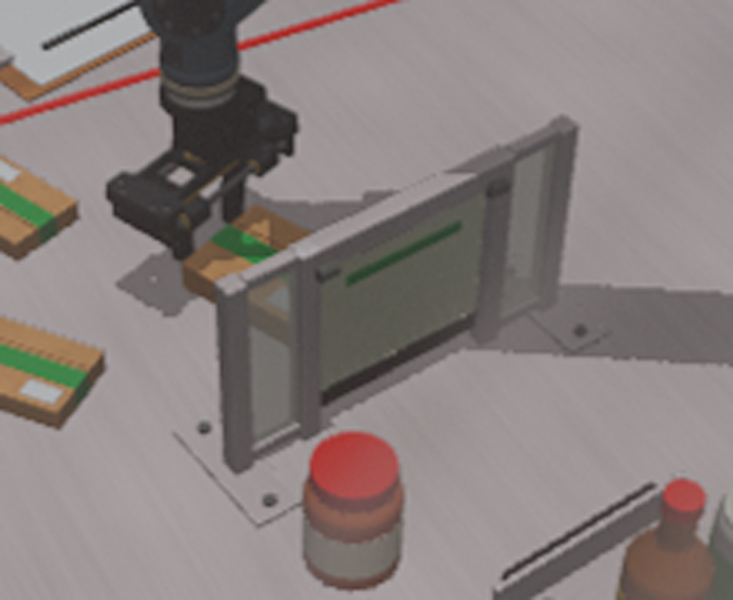

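The carton is pushing nicely at about 6 N. The rear still sits off to the −y side. A push on the rear of that side will both straighten and centre it, so I'll reposition for that.

Emit:
drive_tool(plan=[[[0.24, -0.55, 0, 0, 0, 0], [0.24, -0.55, 0, 0, 0, 0], [0, 0, 0.9, 0, 0, 0], [0, 0, 0.9, 0, 0, 0]]])

```text
time: 7.8
position: [0.6187, -0.2575, 0.2415]
tool_rot: [0.55, 0.835, 0.0, -0.002]
ft_force: [0.6, -0.8, 0.8]
grip_width: 0.0608
```

Emit:
drive_tool(plan=[[[0.61, 0.85, 0, 0, 0, 0], [0.61, 0.85, 0, 0, 0, 0], [0.61, 0.85, 0, 0, 0, 0], [0.61, 0.85, 0, 0, 0, 0], [0, 0, 0, 0, 0, 0]]], grip=1)

```text
time: 8.43
position: [0.6808, -0.17, 0.2418]
tool_rot: [0.548, 0.836, 0.0, -0.0]
ft_force: [0.1, 0.4, -0.9]
grip_width: 0.019
```

Run:
```python
from h import *
im=camera("scene")[:,:,::-1]; cv2.imwrite(f"pics/scene4.png",im)
cv2.imwrite("pics/c4.png",cv2.resize(im[120:300,180:400],(733,600),interpolation=cv2.INTER_CUBIC))
im=camera("top")[:,:,::-1]; cv2.imwrite(f"pics/top4.png",im)
o=robot.get_obs();print(o["position"],o["ft_force"])
```

```text
[ 0.67981284 -0.17155929  0.24179085] [-0.27565043 -0.04280511  0.09281134]
```

View pics/c4.png

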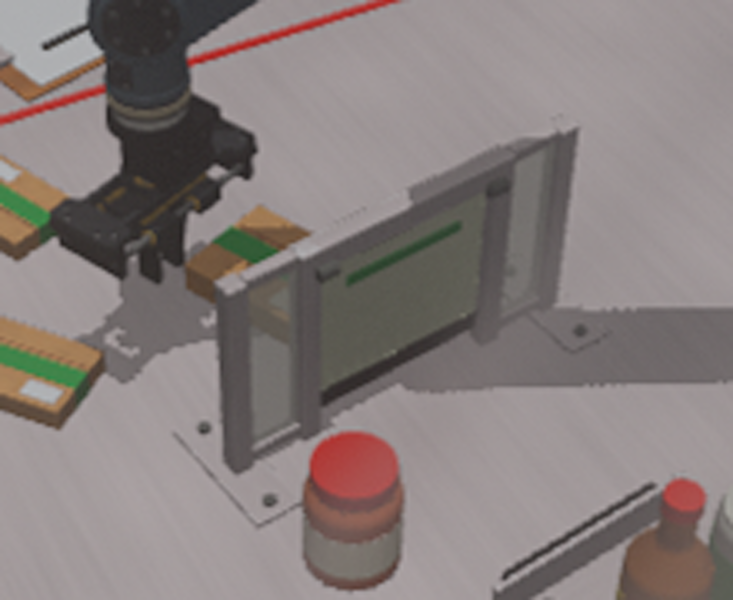

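View pics/top4.png

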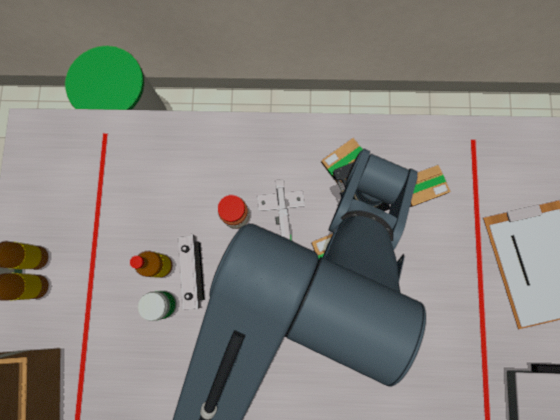

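Emit:
drive_tool(plan=[[[0, 0, -0.9, 0, 0, 0], [0, 0, -0.85, 0, 0, 0], [-0.4, -0.15, 0, 0, 0, 0], [-0.3, -0.12, 0, 0, 0, 0], [-0.3, -0.1, 0, 0, 0, 0], [-0.3, -0.08, 0, 0, 0, 0], [-0.3, -0.06, 0, 0, 0, 0], [-0.3, -0.04, 0, 0, 0, 0]]])

```text
time: 9.52
position: [0.6329, -0.1857, 0.1995]
tool_rot: [0.549, 0.836, 0.0, 0.002]
ft_force: [4.4, -1.1, 1.5]
grip_width: 0.0008
```

Run:
```python
from h import *
im=camera("scene")[:,:,::-1]; cv2.imwrite(f"pics/scene5.png",im)
cv2.imwrite("pics/c5.png",cv2.resize(im[150:270,200:350],(750,600),interpolation=cv2.INTER_CUBIC))
o=robot.get_obs();print(o["position"],o["ft_force"])
```

```text
[ 0.63175909 -0.18553445  0.1992193 ] [ 2.03173127 -1.16522187  1.78606638]
```

View pics/c5.png

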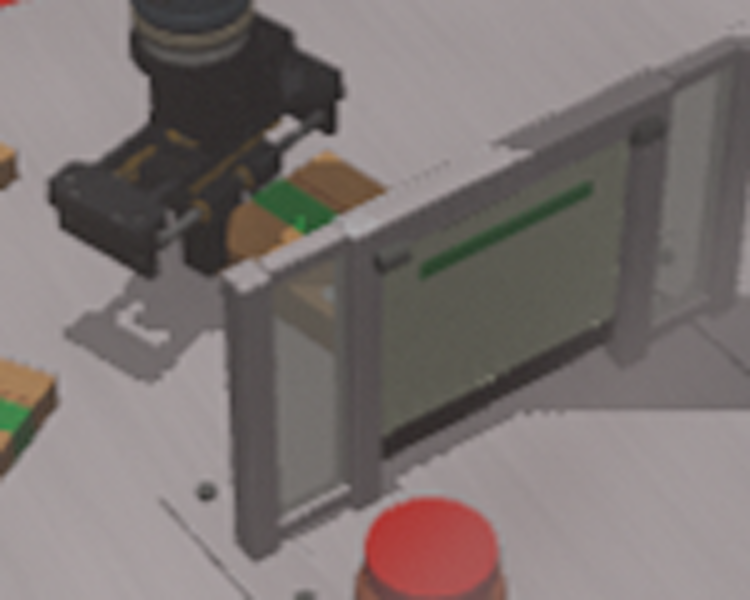

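Emit:
drive_tool(plan=[[[0.8, 0, 0, 0, 0, 0], [0, 0, 1, 0, 0, 0], [0, 0, 1, 0, 0, 0], [0, -1, 1, 0, 0, 0], [0, -1, 1, 0, 0, 0], [-0.5, -1, 0, 0, 0, 0], [-0.5, -1, 0, 0, 0, 0], [-0.5, -1, 0, 0, 0, 0]]], grip=0.3)

```text
time: 10.58
position: [0.6134, -0.3101, 0.2978]
tool_rot: [0.549, 0.836, -0.0, -0.002]
ft_force: [0.2, 0.3, -0.8]
grip_width: 0.0599
```

Emit:
drive_tool(plan=[[[-0.5, -1, 0, 0, 0, 0], [-0.5, -1, 0, 0, 0, 0], [0, -1, 0, 0, 0, 0], [0, -1, 0, 0, 0, 0], [0, 0, 0, 0, 0, 0]]])

```text
time: 11.2
position: [0.5888, -0.4112, 0.2978]
tool_rot: [0.55, 0.835, 0.0, -0.001]
ft_force: [-0.5, -0.1, 0.4]
grip_width: 0.0609
```

```bash
cat > shot.py <<'E'
import sys
from h import *
for n in ("top","scene"):
    im=camera(n)[:,:,::-1]; cv2.imwrite(f"pics/{n}{sys.argv[1]}.png",im)
o=robot.get_obs();print(o["time"],o["position"],o["tool_rot"],o["ft_force"],o["q"])
E
python3 shot.py 6
```

```text
11.3 [ 0.58923176 -0.4090744   0.29767895] [ 5.49377525e-01  8.35571949e-01  5.41733161e-04 -1.88658282e-03] [ 0.32347361  0.47743938 -0.05885678] [-7.62293013e-01  7.68504373e-01  1.26185631e+00  4.31889915e-04
  1.11513845e+00 -1.17003944e+00]
```

View pics/top6.png

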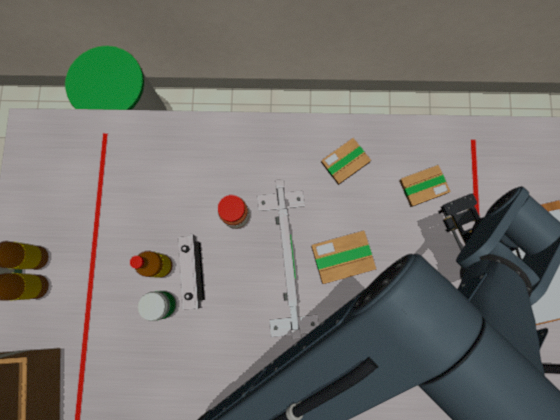

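Top view: the carton is now visible and nearly square to the opening at (343,257), with the arm clear to the right. Measuring it.

```bash
cat > carton.py <<'E'
import sys
from h import *; from kin import O,H,PH
def carton(fn,lo=(300,225),hi=(385,300)):
    im=cv2.imread(fn);hsv=cv2.cvtColor(im,cv2.COLOR_BGR2HSV)
    m=((hsv[...,0]<22)&(hsv[...,1]>110)&(hsv[...,2]>70))|((hsv[...,0]>45)&(hsv[...,0]<80)&(hsv[...,1]>120))
    k=np.zeros_like(m);k[lo[1]:hi[1],lo[0]:hi[0]]=1
    m=cv2.morphologyEx((m&k).astype(np.uint8),cv2.MORPH_CLOSE,np.ones((9,9)))
    c=max(cv2.findContours(m,0,2)[0],key=cv2.contourArea)
    P=np.array([onz("top",p,.032)[:2] for p in c[:,0]],np.float32)
    r=cv2.minAreaRect(P*1000);b=cv2.boxPoints(r)/1000
    c=b.mean(0);e=[b[1]-b[0],b[2]-b[1]];l=max(e,key=np.linalg.norm);
    if l[1]<0:l=-l
    L=[np.linalg.norm(x) for x in e]
    h=H.T@np.array([c[0]-O[0],c[1]-O[1],0])
    print("ctr",c,"hatch",h[:2].round(4),"yaw rel deg",np.degrees(np.arctan2(l[1],l[0])-PH).round(2),"size",np.round(L,4))
carton(sys.argv[1])
E
python3 carton.py pics/top6.png; python3 carton.py pics/top0.png
python3 - <<'E'
from kin import *; from opt import *; from scipy.spatial.transform import Rotation as Ro
Rc=Ro.from_quat([.5494,.8356,0,0]).as_matrix()
e=ev([0,np.radians(20),0,.06,.045,.008],True,-.1)
R=H@e[7]@np.diag([-1,-1,1]); print("TCP at xt=-.1",O+H@e[6], "rotvec units",Ro.from_matrix(R@Rc.T).as_rotvec(degrees=True)/6, Ro.from_matrix(R).as_quat(), "minz",e[3])
e=ev([np.radians(24.3),np.radians(17.5),0,.067,-.0116,.0068],True,.03)
R2=H@e[7]@np.diag([-1,-1,1]); print("T2 TCP rel to O in hatch at .03",e[6],"rot from T1",Ro.from_matrix(R2@R.T).as_rotvec(degrees=True)/6,Ro.from_matrix(R2).as_quat())
E
```

```text
ctr [ 0.55037445 -0.14403394] hatch [-0.1502  0.0053] yaw rel deg 8.86 size [0.1485 0.1097]
ctr [ 0.5876179  -0.18968406] hatch [-0.2004 -0.0257] yaw rel deg 15.6 size [0.1495 0.1069]
TCP at xt=-.1 [ 0.55692817 -0.2682847   0.07917475] rotvec units [11.27855879  3.11201587 -2.30395236] [ 0.54010447  0.61587112  0.37818522 -0.4312376 ] minz 0.005287996507465698
T2 TCP rel to O in hatch at .03 [-0.15076023  0.01680173  0.07058877] rot from T1 [ 0.41842375 -0.03403311 -4.04935355] [ 0.64742782  0.48082233  0.47471372 -0.35255352]
```

Emit:
drive_tool(plan=[[[0, -0.15, 0, 0.94, 0.26, -0.19], [0, -0.15, 0, 0.94, 0.26, -0.19], [0, -0.15, 0, 0.94, 0.26, -0.19], [0, -0.15, 0, 0.94, 0.26, -0.19], [0, -0.15, 0, 0.94, 0.26, -0.19], [0, -0.15, 0, 0.94, 0.26, -0.19], [0, -0.15, 0, 0.94, 0.26, -0.19], [0, -0.15, 0, 0.94, 0.26, -0.19]]])

```text
time: 12.3
position: [0.5902, -0.4383, 0.2984]
tool_rot: [0.566, 0.721, 0.262, -0.301]
ft_force: [0.5, -0.0, -0.5]
grip_width: 0.0609
```

Emit:
drive_tool(plan=[[[0, 0, 0, 0.94, 0.26, -0.19], [0, 0, 0, 0.94, 0.26, -0.19], [0, 0, 0, 0.94, 0.26, -0.19], [0, 0, 0, 0.94, 0.26, -0.19], [0, 0, -1, 0, 0, 0], [0, 0, -1, 0, 0, 0], [0, 0, -1, 0, 0, 0], [0, 0, 0, 0, 0, 0]]])

```text
time: 13.3
position: [0.5894, -0.4392, 0.2196]
tool_rot: [0.539, 0.615, 0.378, -0.434]
ft_force: [0.1, 0.7, 0.4]
grip_width: 0.0603
```

```bash
python3 - <<'E'
from kin import *
from rig import robot
o=robot.get_obs(); print(o)
from scipy.optimize import minimize_scalar
r=minimize_scalar(lambda l:np.linalg.norm(fk(o["q"],l)[0]-o["position"]),bounds=(0,.3),method="bounded");print(r.x,r.fun,Ro.from_matrix(fk(o["q"])[1]).as_quat())
E
python3 shot.py 7
```

```text
{'time': 13.3, 'q': array([-0.87738879,  1.0895483 ,  0.97205002,  0.63774524,  2.14738361,
       -0.97609908]), 'joint_velocities': array([-0.00134843, -0.04369665, -0.03461148,  0.02053105,  0.03513284,
        0.01000778]), 'joint_torque': array([-2.08218768e-02, -5.92827237e+01, -1.32907686e+01,  1.49847072e+00,
        2.68550120e+00, -7.25838676e-03]), 'position': array([ 0.58936352, -0.43923129,  0.219575  ]), 'tool_rot': array([ 0.5388969 ,  0.614924  ,  0.37813753, -0.43413202]), 'ft_force': array([0.13740756, 0.68399134, 0.36372257]), 'moment': array([-0.6227442 , -0.01232   , -0.03559515]), 'grip_width': 0.06029478076913458}
0.12650065165511254 0.0079569797546587 [ 0.5388969   0.614924    0.37813753 -0.43413202]
13.4 [ 0.58993172 -0.44010564  0.22300176] [ 0.53885112  0.61638975  0.37825577 -0.43200198] [0.07303897 0.65118925 0.04157845] [-0.87760236  1.08575593  0.96940065  0.63882953  2.14885551 -0.97571323]
```

View pics/scene7.png

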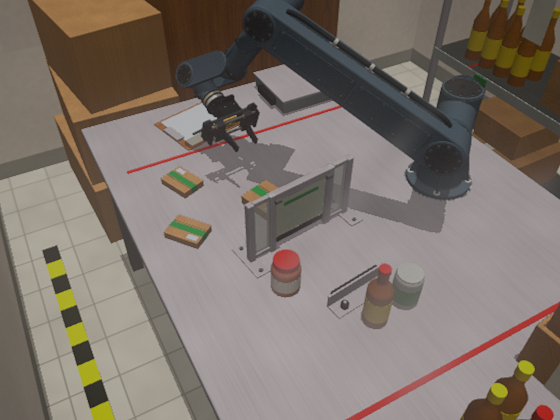

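Emit:
drive_tool(plan=[[[0.15, 0, -0.95, 0, 0, 0], [0, 0, -0.95, 0, 0, 0], [0, 0, -0.95, 0, 0, 0], [0, 0, -0.95, 0, 0, 0], [0, 0, -0.95, 0, 0, 0], [0, 0, -0.9, 0, 0, 0], [0, 0, 0, 0, 0, 0], [0, 0, 0, 0, 0, 0]]])

```text
time: 14.4
position: [0.5939, -0.4403, 0.0827]
tool_rot: [0.539, 0.617, 0.378, -0.431]
ft_force: [0.9, -0.4, 0.6]
grip_width: 0.0612
```

```bash
cat > st.py <<'E'
from kin import *
from rig import robot
o=robot.get_obs(); R=Ro.from_quat(o["tool_rot"]).as_matrix()
h=H.T@(o["position"]-O); z=H.T@R[:,2]; y=H.T@R[:,1]
print("t",o["time"],"hatch TCP",h.round(4),"heading deg",np.degrees(np.arctan2(z[1],z[0])).round(2),"pitch",np.degrees(np.arcsin(-z[2])).round(2),"jaw z",y[2].round(3),"tip ctr",(h+.182*z).round(4),"lead/trail tips",[(h+.182*z+s*(o["grip_width"]/2+.015)*y).round(4).tolist() for s in(1,-1)],"F hatch",(H.T@o["ft_force"]).round(1))
E
python3 st.py
```

```text
t 14.4 hatch TCP [-0.4497  0.0008  0.0827] heading deg 0.11 pitch 19.98 jaw z 0.002 tip ctr [-0.2786  0.0012  0.0205] lead/trail tips [[-0.2785, -0.0444, 0.0206], [-0.2787, 0.0467, 0.0204]] F hatch [-0.5 -0.8  0.6]
```

Emit:
drive_tool(plan=[[[-0.08, 0.6, 0, 0, 0, 0], [-0.08, 0.6, 0, 0, 0, 0], [-0.05, 0.4, 0, 0, 0, 0], [-0.05, 0.4, 0, 0, 0, 0], [-0.05, 0.4, 0, 0, 0, 0], [-0.06, 0.5, 0, 0, 0, 0], [-0.06, 0.5, 0, 0, 0, 0], [-0.06, 0.5, 0, 0, 0, 0]]])

```text
time: 15.4
position: [0.5816, -0.3422, 0.0827]
tool_rot: [0.539, 0.617, 0.379, -0.431]
ft_force: [-0.1, -5.1, 4.4]
grip_width: 0.061
```

```bash
python3 st.py; python3 shot.py 8; python3 carton.py pics/top8.png; python3 -c "
import cv2
a=cv2.imread('pics/top8.png')[150:350,180:480];cv2.imwrite('pics/d8.png',cv2.resize(a,(800,533),interpolation=2))"
```

```text
t 15.4 hatch TCP [-3.508e-01  2.000e-04  8.270e-02] heading deg 0.0 pitch 20.0 jaw z 0.003 tip ctr [-0.1798  0.0002  0.0204] lead/trail tips [[-0.1798, -0.0453, 0.0205], [-0.1798, 0.0457, 0.0203]] F hatch [-5.   0.7  4.4]
15.5 [ 0.58153694 -0.34063218  0.08199828] [ 0.53881756  0.61639083  0.37817515 -0.43211287] [ 0.44423779  0.37256082 -0.17004949] [-0.80014885  1.20712085  1.15796897  0.62346224  1.8615921  -1.12115985]
ctr [ 0.55796343 -0.09562064] hatch [-0.1032 -0.0086] yaw rel deg -0.46 size [0.1469 0.1074]
```

View pics/d8.png

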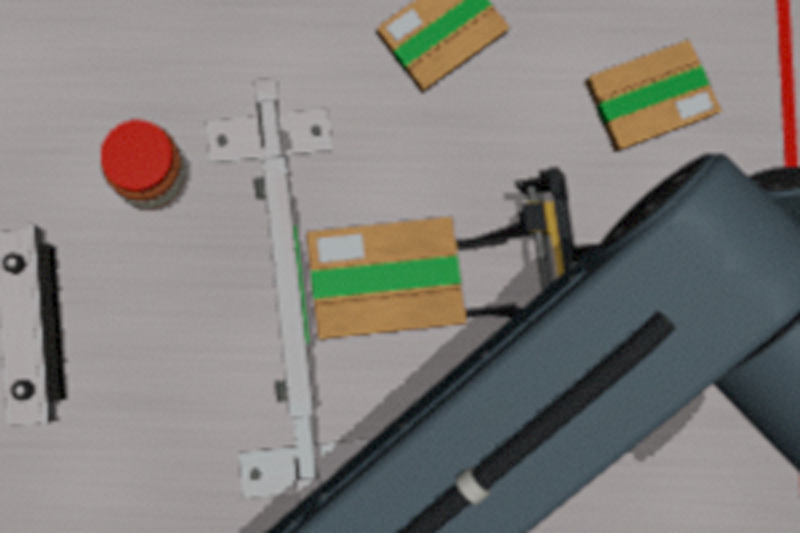

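The carton is square now (−0.5°) and about 9 mm to the −y side. Pushing through the flap with a slight drift towards +y.

Emit:
drive_tool(plan=[[[-0.09, 0.5, 0, 0, 0, 0], [-0.09, 0.5, 0, 0, 0, 0], [-0.09, 0.5, 0, 0, 0, 0], [-0.09, 0.5, 0, 0, 0, 0], [-0.09, 0.5, 0, 0, 0, 0], [-0.09, 0.5, 0, 0, 0, 0], [-0.09, 0.5, 0, 0, 0, 0], [-0.09, 0.5, 0, 0, 0, 0]]])

```text
time: 16.5
position: [0.5632, -0.2418, 0.0821]
tool_rot: [0.539, 0.617, 0.378, -0.431]
ft_force: [0.6, -3.7, -1.2]
grip_width: 0.0606
```

```bash
python3 st.py; python3 shot.py 9;python3 -c "
import cv2
a=cv2.imread('pics/scene9.png')[130:330,200:440];cv2.imwrite('pics/d9.png',cv2.resize(a,(720,600),interpolation=2))"
```

```text
t 16.5 hatch TCP [-0.2488  0.0053  0.0821] heading deg 0.12 pitch 20.0 jaw z 0.001 tip ctr [-0.0778  0.0057  0.0199] lead/trail tips [[-0.0777, -0.0397, 0.0199], [-0.0779, 0.051, 0.0198]] F hatch [-3.7 -0.1 -1.2]
16.6 [ 0.56285622 -0.2404711   0.08215168] [ 0.5383601   0.61610335  0.37788173 -0.43334797] [-0.0710903   0.74222771  0.51266559] [-0.71508114  1.1577877   1.372789    0.67601695  1.69934985 -1.17832174]
```

View pics/d9.png

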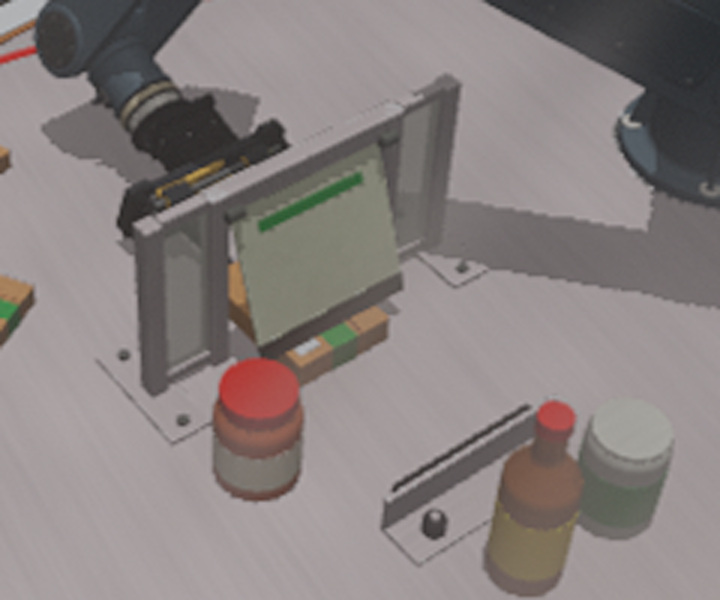

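View pics/top9.png

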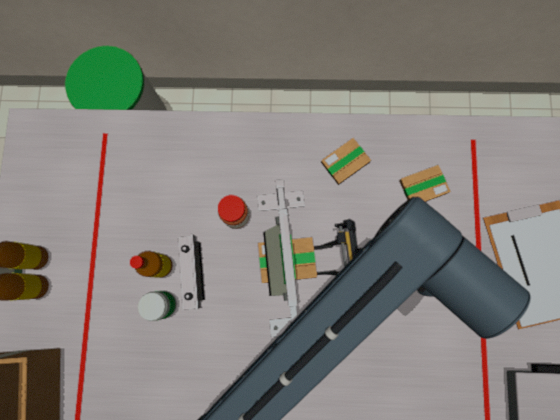

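Scene view: the carton's front is through with the flap riding on it (crop 330,340). Continuing.

Emit:
drive_tool(plan=[[[-0.08, 0.5, 0, 0, 0, 0], [-0.08, 0.5, 0, 0, 0, 0], [-0.08, 0.5, 0, 0, 0, 0], [-0.08, 0.5, 0, 0, 0, 0], [-0.08, 0.5, 0, 0, 0, 0], [-0.08, 0.5, 0, 0, 0, 0], [-0.08, 0.5, 0, 0, 0, 0], [-0.08, 0.5, 0, 0, 0, 0]]])

```text
time: 17.6
position: [0.5473, -0.1418, 0.0823]
tool_rot: [0.539, 0.617, 0.378, -0.432]
ft_force: [0.9, -5.0, 2.4]
grip_width: 0.061
```

```bash
python3 st.py; python3 shot.py 10;python3 -c "
import cv2
a=cv2.imread('pics/scene10.png')[130:330,200:440];cv2.imwrite('pics/d10.png',cv2.resize(a,(720,600),interpolation=2))
a=cv2.imread('pics/top10.png')[160:360,150:400];cv2.imwrite('pics/e10.png',cv2.resize(a,(750,600),interpolation=2))"
```

```text
t 17.6 hatch TCP [-0.1476  0.0081  0.0823] heading deg 0.11 pitch 19.96 jaw z 0.001 tip ctr [0.0234 0.0084 0.0202] lead/trail tips [[0.0236, -0.0371, 0.0202], [0.0233, 0.0539, 0.0201]] F hatch [-5.  -0.2  2.4]
17.7 [ 0.54668875 -0.14048294  0.08208341] [ 0.53854453  0.61638052  0.37750938 -0.4330491 ] [0.26613109 0.80145776 0.68882346] [-0.60691175  1.13036784  1.54118882  0.76552267  1.55578401 -1.22944717]
```

View pics/d10.png

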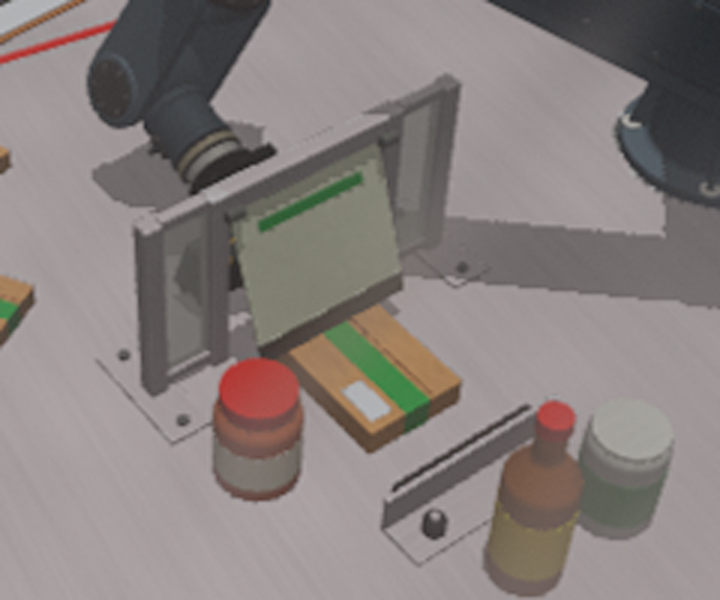

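View pics/e10.png

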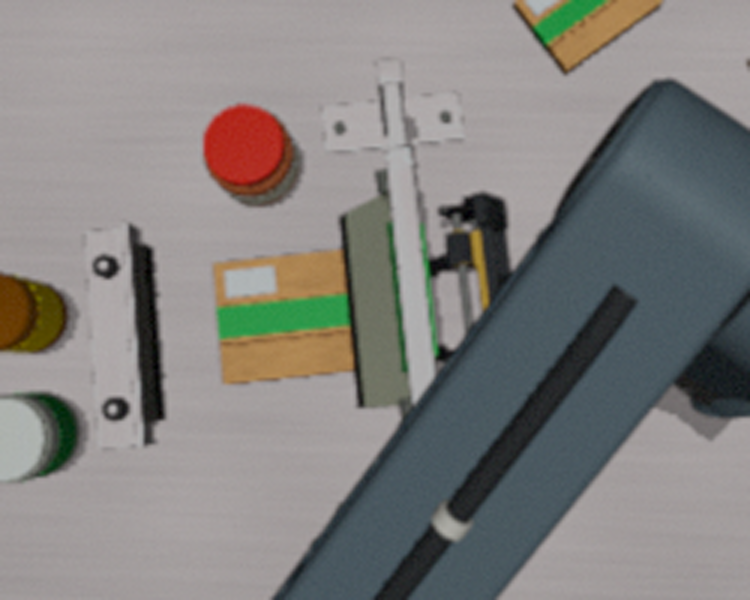

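```bash
cat > m10.py <<'E'
from h import *; from kin import O,H
f=lambda u,v:(150+(u+.5)/3-.5,160+(v+.5)/3-.5)
def hh(p,z): return (H.T@(onz("top",f(*p),z)-O)).round(4)[:2]
print("front top corners",hh((214,264),.032),hh((222,383),.032)," side pts",hh((340,250),.032),hh((353,370),.032))
print("stop face bottom",hh((153,245),0),hh((163,420),0))
print("lintel ends",hh((389,60),.215))
E
python3 m10.py
sed -i 's/mz+.005 if mz<.004 else 1/mz+.0025/' opt.py
python3 - <<'E'
from opt import *
for lo,hi in((-.01,-.002),(-.004,.004),(.002,.01)):
  for sg in((.1,.9),(-.9,-.1)):
    r=DE(lambda v:ev(v,xt=.088),[sg,(.2,.8),(-.3,.3),(0,.087),(lo,hi),(.003,.015)],seed=2,maxiter=50,popsize=12,polish=False)
    e=ev(r.x,True); print(np.round(np.degrees(r.x[:3]),1),np.round(r.x[3:],4),np.round(e[:6],4))
E
```

```text
front top corners [ 0.1756 -0.0543] [0.1771 0.0524]  side pts [ 0.0607 -0.055 ] [0.0596 0.053 ]
stop face bottom [ 0.2359 -0.0813] [0.2384 0.0799]
lintel ends [ 0.0003 -0.1789]
[10.7 13.  -2.4] [ 0.0003 -0.0021  0.0099] [-0.008  -0.008   0.1054 -0.0051  1.      0.0284]
[-20.6  17.1   0.2] [ 0.0866 -0.0099  0.0079] [0.0036 0.0036 0.0948 0.0012 1.     0.026 ]
[23.5 18.2  0.1] [ 0.0757 -0.0036  0.0073] [0.0046 0.0046 0.0893 0.0022 1.     0.0254]
[-23.5  18.1  -0.1] [0.0755 0.0037 0.0073] [0.0045 0.0045 0.0894 0.002  1.     0.0256]
[20.3 17.4 -1. ] [0.0858 0.0099 0.008 ] [0.0035 0.0035 0.0944 0.0013 1.     0.0261]
[-24.5  18.7   0. ] [0.0702 0.0098 0.0072] [0.0051 0.0051 0.0886 0.0028 1.     0.0252]
```

Run:
```python
from kin import *; from opt import *
from rig import robot
o=robot.get_obs()
Rc=Ro.from_quat(o["tool_rot"]).as_matrix()
v=[*np.radians([23.5,18.5,0]),.0757,-.0036,.0075]
for xt in (-.06,.01,.07,.087):
    e=ev(v,True,xt); R2=H@e[7]@np.diag([-1,-1,1]); p=O+H@e[6]
    print(xt,"hatch TCP",e[6].round(4),"world",p.round(4),"units from now",((p-o["position"])/.025).round(2),"margins",np.round(e[:6],4))
print("rot units",Ro.from_matrix(R2@Rc.T).as_rotvec(degrees=True)/6, Ro.from_matrix(R2).as_quat())
print(H@[1,0,0]*1)
```

```text
-0.06 hatch TCP [-0.2421  0.018   0.0743] world [ 0.5498 -0.2368  0.0743] units from now [ 0.12 -3.85 -0.31] margins [0.005  0.09   0.186  0.0028 1.     0.0255]
0.01 hatch TCP [-0.1721  0.018   0.0743] world [ 0.5407 -0.1674  0.0743] units from now [-0.24 -1.08 -0.31] margins [0.005  0.0726 0.1527 0.0028 1.     0.0255]
0.07 hatch TCP [-0.1121  0.018   0.0743] world [ 0.5328 -0.1079  0.0743] units from now [-0.55  1.3  -0.31] margins [-0.0034 -0.0034  0.0959  0.0028  1.      0.0255]
0.087 hatch TCP [-0.0951  0.018   0.0743] world [ 0.5306 -0.091   0.0743] units from now [-0.64  1.98 -0.31] margins [0.0041 0.0041 0.0887 0.0028 1.     0.0255]
rot units [ 0.22889085 -0.02665957 -3.95886146] [ 0.6481518   0.48841741  0.46660253 -0.35161023]
[-0.13052619  0.99144486  0.        ]
```

Run:
```python
from opt import *
for ps,th,a in((23.5,18.5,.0757),(24.5,18.5,.068),(25,18.5,.06),(26,18.5,.05)):
  print(ps,a)
  for xt in (0,.01,.02,.03,.04,.05,.06,.065,.07,.075,.08,.088):
    R=Rt(*np.radians([ps,th]));pp=[p@R.T for p in parts(a)];f=np.vstack(pp[1:3]);i=f[:,0].argmax()
    A=np.vstack(pp)+[xt-f[i,0],-f[i,1],0]; s=A[abs(A[:,0])<.0115][:,1]
    if len(s): print("  xt",xt,"yt range",(-.09-s.min()).round(4),(.09-s.max()).round(4))
```

```text
23.5 0.0757
  xt 0 yt range -0.0762 0.0851
  xt 0.01 yt range -0.0762 0.0807
  xt 0.02 yt range -0.0774 0.0764
  xt 0.03 yt range 0.005 0.0262
  xt 0.04 yt range 0.0069 0.0217
  xt 0.05 yt range 0.0069 0.0174
  xt 0.06 yt range 0.004 0.0131
  xt 0.065 yt range 0.0018 0.011
  xt 0.07 yt range -0.0002 0.0086
  xt 0.075 yt range -0.0024 0.0065
  xt 0.08 yt range -0.0046 0.0043
  xt 0.088 yt range -0.0031 0.0008
24.5 0.068
  xt 0 yt range -0.0764 0.0849
  xt 0.01 yt range -0.0764 0.0803
  xt 0.02 yt range -0.0774 0.0757
  xt 0.03 yt range -0.0008 0.0207
  xt 0.04 yt range -0.0008 0.0161
  xt 0.05 yt range -0.0008 0.0116
  xt 0.06 yt range -0.0045 0.0069
  xt 0.065 yt range -0.0068 0.0047
  xt 0.07 yt range -0.0091 0.0025
  xt 0.075 yt range -0.0114 0.0002
  xt 0.08 yt range -0.0135 -0.0022
  xt 0.088 yt range -0.0084 -0.0057
25 0.06
  xt 0 yt range -0.0764 0.0848
  xt 0.01 yt range -0.0764 0.0801
  xt 0.02 yt range -0.0775 0.0203
  xt 0.03 yt range -0.0084 0.0155
  xt 0.04 yt range -0.0084 0.011
  xt 0.05 yt range -0.0088 0.0062
  xt 0.06 yt range -0.0135 0.0017
  xt 0.065 yt range -0.0158 -0.0006
  xt 0.07 yt range -0.0182 -0.0031
  xt 0.075 yt range -0.0203 -0.0054
  xt 0.08 yt range -0.0226 -0.0076
  xt 0.088 yt range -0.0128 -0.0114
26 0.05
  xt 0 yt range -0.0765 0.0844
  xt 0.01 yt range -0.0765 0.0795
  xt 0.02 yt range -0.0258 0.0137
  xt 0.03 yt range -0.0181 0.0087
  xt 0.04 yt range -0.0181 0.0038
  xt 0.05 yt range -0.0198 -0.0012
  xt 0.06 yt range -0.0246 -0.0059
  xt 0.065 yt range -0.0272 -0.0085
  xt 0.07 yt range -0.0297 -0.0108
  xt 0.075 yt range -0.0321 -0.0132
  xt 0.08 yt range -0.0345 -0.0158
  xt 0.088 yt range -0.0191 -0.0197
```

```bash
cat > opt2.py <<'E'
import numpy as np, sys
from itertools import product,combinations
from scipy.optimize import differential_evolution as DE
from scipy.spatial.transform import Rotation as Ro
from geo import Rt
I=np.array(list(product((0,1),repeat=3)));E=[(i,j) for i,j in combinations(range(8),2) if abs(I[i]-I[j]).sum()==1]
EA=np.array(E)
def vb(lo,hi): return np.array(lo)+I*(np.array(hi)-np.array(lo))
def bodies(a):
    o=a/2+.015
    L=[vb([-.0375,-.095,0],[.0375,.095,.113]),vb([-.0095,o-.015,.10],[.0095,o,.182])]
    L.append(L[1]*[1,-1,1]); 
    L.append(vb([-.04,-.028,-.1],[.04,.028,0]));L.append(vb([-.028,-.04,-.1],[.028,.04,0]))
    return L
def clip(V,x0,x1):
    P=[V[(V[:,0]>=x0)&(V[:,0]<=x1)]]
    A,B=V[EA[:,0]],V[EA[:,1]]
    for x in(x0,x1):
        m=(A[:,0]-x)*(B[:,0]-x)<0
        t=((x-A[m,0])/(B[m,0]-A[m,0]))[:,None];P.append(A[m]+t*(B[m]-A[m]))
    return np.vstack(P)
HT=.0103
def pose(v,xt):
    psi,th,ro,a,yt,zt=v
    R=Rt(psi,th)@Ro.from_euler("z",ro).as_matrix()
    L=[b@R.T for b in bodies(a)]
    f=L[1]; i=f[:,0].argmax(); T=np.array([xt-f[i,0],yt-f[i,1],zt-f[i,2]])
    return [b+T for b in L],T,R
def marg(v,xt):
    L,T,R=pose(v,xt); my=mt=1;mc=1
    for k,b in enumerate(L):
        s=clip(b,-HT,HT)
        if len(s): my=min(my,.09-np.abs(s[:,1]).max())
        s=clip(b,-HT,.3)
        if len(s): mt=min(mt,.186-s[:,2].max())
        if k!=1:
            s=clip(b,xt-.002,.5)
            if len(s) and s[:,2].min()<.034: mc=min(mc,max(s[:,2].min()-.034,np.abs(s[:,1]).min()-.057 if (np.sign(s[:,1])==np.sign(s[0,1])).all() else -1))
    mz=min(b[:,2].min() for b in L)
    return my,mt,mz,mc,T,R
def obj(v,xt=.087):
    my,mt,mz,mc,T,R=marg(v,xt); return -min(my,mt,mz+.002,mc+.004)
if __name__=="__main__":
  for bd in ([(-.9,.9),(.1,1.4),(-1.6,1.6)],[(-.9,.9),(.1,1.4),(1.5,4.7)],[(.1,.7),(.1,.8),(-.2,.2)],[(-.7,.7),(.1,1.4),(.8,2.2)],[(-.7,.7),(.1,1.4),(-2.2,-.8)]):
    r=DE(obj,bd+[(0,.087),(-.03,.03),(.006,.028)],seed=1,maxiter=250,popsize=15,polish=False)
    print(np.round(np.degrees(r.x[:3]),1),np.round(r.x[3:],4),np.round(r.fun,4),np.round(marg(r.x,.087)[:4],4))
E
python3 opt2.py
```

```text
[25.1 17.4  0. ] [ 0.0679 -0.0122  0.028 ] -0.0057 [0.0057 0.0883 0.0037 1.    ]
[-25.6  17.4 180. ] [0.0663 0.0143 0.028 ] -0.0057 [0.0057 0.088  0.0037 1.    ]
[25.1 17.4  0. ] [ 0.0678 -0.0122  0.0279] -0.0057 [0.0057 0.0883 0.0037 1.    ]
[27.5 49.2 90. ] [ 0.     -0.0218  0.0068] 0.0109 [ 0.0269 -0.0109 -0.0129  1.    ]
[  0.2  12.5 -90. ] [0.087  0.0281 0.028 ] 0.0054 [ 0.0335 -0.0054 -0.0074  1.    ]
```

Run:
```python
from opt2 import *
for ps,th,a in((25.1,17.4,.068),(24,17.4,.074),(23,17.4,.08)):
  v=np.r_[np.radians([ps,th,0]),a,0,.0275]; print(ps,a,marg(v,.05)[2:4])
  for xt in (0,.01,.02,.03,.04,.05,.06,.07,.08,.085,.088,.09):
    L,T,R=pose(v,xt); s=np.vstack([clip(b,-HT,HT) for b in L])[:,1]
    if len(s): print("  xt",xt,"yt range",(-.09-s.min()).round(4),(.09-s.max()).round(4),"TCP",T.round(4))
```

```text
25.1 0.068 (np.float64(0.0032845192254049582), 1)
  xt 0 yt range -0.0764 0.0852 TCP [-0.1806  0.0305  0.0729]
  xt 0.01 yt range -0.0764 0.0805 TCP [-0.1706  0.0305  0.0729]
  xt 0.02 yt range -0.078 0.0758 TCP [-0.1606  0.0305  0.0729]
  xt 0.03 yt range -0.004 0.0203 TCP [-0.1506  0.0305  0.0729]
  xt 0.04 yt range -0.0013 0.0156 TCP [-0.1406  0.0305  0.0729]
  xt 0.05 yt range -0.0013 0.011 TCP [-0.1306  0.0305  0.0729]
  xt 0.06 yt range -0.0051 0.0063 TCP [-0.1206  0.0305  0.0729]
  xt 0.07 yt range -0.0097 0.0016 TCP [-0.1106  0.0305  0.0729]
  xt 0.08 yt range -0.0144 -0.0031 TCP [-0.1006  0.0305  0.0729]
  xt 0.085 yt range -0.0168 -0.0054 TCP [-0.0956  0.0305  0.0729]
  xt 0.088 yt range -0.0156 -0.0068 TCP [-0.0926  0.0305  0.0729]
  xt 0.09 yt range -0.0114 -0.0078 TCP [-0.0906  0.0305  0.0729]
24 0.074 (np.float64(0.0032845192254049582), 1)
  xt 0 yt range -0.0763 0.0854 TCP [-0.1824  0.0243  0.0729]
  xt 0.01 yt range -0.0763 0.081 TCP [-0.1724  0.0243  0.0729]
  xt 0.02 yt range -0.0779 0.0765 TCP [-0.1624  0.0243  0.0729]
  xt 0.03 yt range 0.0005 0.025 TCP [-0.1524  
[... 633 characters left out ...]

  xt 0.01 yt range -0.0762 0.0814 TCP [-0.174   0.0183  0.0729]
  xt 0.02 yt range -0.0778 0.0771 TCP [-0.164   0.0183  0.0729]
  xt 0.03 yt range 0.0049 0.0294 TCP [-0.154   0.0183  0.0729]
  xt 0.04 yt range 0.0113 0.0252 TCP [-0.144   0.0183  0.0729]
  xt 0.05 yt range 0.0113 0.0209 TCP [-0.134   0.0183  0.0729]
  xt 0.06 yt range 0.0084 0.0167 TCP [-0.124   0.0183  0.0729]
  xt 0.07 yt range 0.0042 0.0125 TCP [-0.114   0.0183  0.0729]
  xt 0.08 yt range -0.0001 0.0082 TCP [-0.104   0.0183  0.0729]
  xt 0.085 yt range -0.0022 0.0061 TCP [-0.099   0.0183  0.0729]
  xt 0.088 yt range -0.0035 0.0048 TCP [-0.096   0.0183  0.0729]
  xt 0.09 yt range -0.0008 0.004 TCP [-0.094   0.0183  0.0729]
```

Run:
```python
from kin import *; from opt2 import *
from rig import robot
o=robot.get_obs();Rc=Ro.from_quat(o["tool_rot"]).as_matrix()
v=np.r_[np.radians([24,17.4,0]),.074,.008,.0275]
L,T,R=pose(v,-.06);R2=H@R@np.diag([-1,-1,1]);p=O+H@T
print(T,p,((p-o["position"])/.025).round(2),(Ro.from_matrix(R2@Rc.T).as_rotvec(degrees=True)/6).round(3),Ro.from_matrix(R2).as_quat())
```

```text
[-0.24240261  0.03228979  0.07286014] [ 0.53562634 -0.23894349  0.07286014] [-0.44 -3.94 -0.37] [ 0.413 -0.042 -4.042] [ 0.64575311  0.48220672  0.47435282 -0.35421605]
```

Emit:
drive_tool(plan=[[[0.09, -0.7, 0, 0, 0, 0], [0.13, -1, 0, 0, 0, 0], [0.13, -1, 0, 0, 0, 0], [0.13, -1, 0, 0, 0, 0], [0.13, -1, 0, 0, 0, 0], [0, 0, 0, 0, 0, 0]]])

```text
time: 18.45
position: [0.5627, -0.263, 0.082]
tool_rot: [0.54, 0.617, 0.379, -0.43]
ft_force: [1.2, -0.3, 0.4]
grip_width: 0.0607
```

Emit:
drive_tool(plan=[[[-0.19, 0, 0, 0.083, -0.008, -0.81], [-0.19, 0, 0, 0.083, -0.008, -0.81], [-0.19, 0, 0, 0.083, -0.008, -0.81], [-0.19, 0, 0, 0.083, -0.008, -0.81], [-0.19, 0, 0, 0.083, -0.008, -0.81], [0, 0, -0.2, 0, 0, 0], [0, 0, -0.16, 0, 0, 0], [0, 0, 0, 0, 0, 0]]], grip=0.15)

```text
time: 19.45
position: [0.5391, -0.2598, 0.0727]
tool_rot: [0.646, 0.482, 0.474, -0.353]
ft_force: [-0.1, 0.3, -0.4]
grip_width: 0.074
```

```bash
cat > st2.py <<'E'
from kin import *; from opt2 import bodies,clip,HT
from rig import robot
o=robot.get_obs(); R=H.T@Ro.from_quat(o["tool_rot"]).as_matrix()@np.diag([-1,-1,1]); h=H.T@(o["position"]-O)
L=[b@R.T+h for b in bodies(o["grip_width"])]; f=L[1]; i=f[:,0].argmax()
s=np.vstack([clip(b,-HT,HT) for b in L])[:,1]; z=R[:,2]
print("t",o["time"],"TCP hatch",h.round(4),"psi,th",np.degrees([np.arctan2(-z[1],z[0]),np.arcsin(-z[2])]).round(2),"contact pt",f[i].round(4),"minz",[b[:,2].min().round(4) for b in L[:3]],"post margins -y,+y",(s.min()+.09).round(4) if len(s) else None,(.09-s.max()).round(4) if len(s) else None,"F",(H.T@o["ft_force"]).round(1),"w",o["grip_width"].round(4))
E
python3 st2.py; python3 shot.py 11;python3 -c "
import cv2
a=cv2.imread('pics/scene11.png')[130:330,200:440];cv2.imwrite('pics/d11.png',cv2.resize(a,(720,600),interpolation=2))
a=cv2.imread('pics/top11.png')[160:360,150:400];cv2.imwrite('pics/e11.png',cv2.resize(a,(750,600),interpolation=2))"
```

```text
19.55 [ 0.53913721 -0.25996841  0.07307521] [ 0.64630549  0.48226385  0.47464435 -0.35273721] [-0.24258397  0.53032483  0.48096317] [-0.8129392   1.15764741  1.50431214  0.97465987  1.52368172 -1.16081876]Traceback (most recent call last):
  File "st2.py", line 6, in <module>
    print("t",o["time"],"TCP hatch",h.round(4),"psi,th",np.degrees([np.arctan2(-z[1],z[0]),np.arcsin(-z[2])]).round(2),"contact pt",f[i].round(4),"minz",[b[:,2].min().round(4) for b in L[:3]],"post margins -y,+y",(s.min()+.09).round(4) if len(s) else None,(.09-s.max()).round(4) if len(s) else None,"F",(H.T@o["ft_force"]).round(1),"w",o["grip_width"].round(4))
                                                                                                                                                                                                                                                                                                                                                ^^^^^^^^^^^^^^^^^^^^^
AttributeError: 'float' object has no attribute 'round'
```

View pics/e11.png

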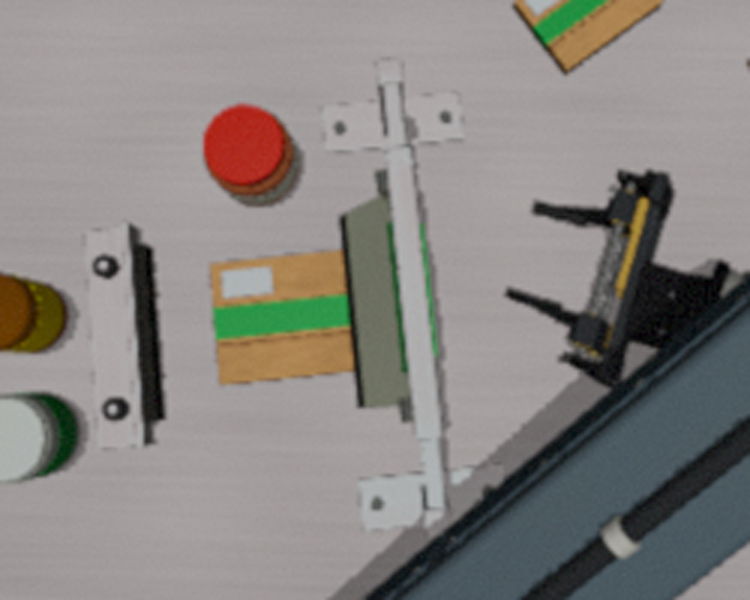

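View pics/d11.png

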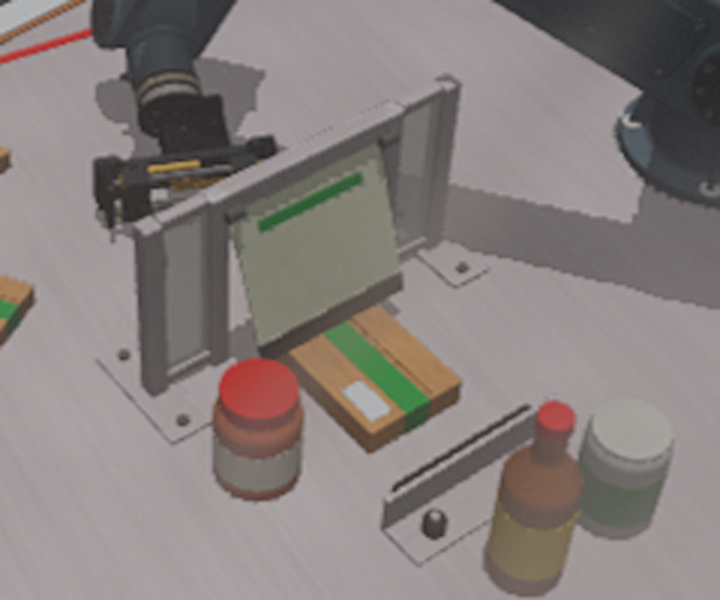

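```bash
sed -i 's/o\["grip_width"\].round(4)/round(o["grip_width"],4)/' st2.py; python3 st2.py
```

```text
t 19.55 TCP hatch [-0.2637  0.0316  0.0731] psi,th [24.15 17.49] contact pt [-0.0815  0.0068  0.0273] minz [np.float64(0.0032), np.float64(0.0092), np.float64(0.0094)] post margins -y,+y None None F [0.6 0.2 0.5] w 0.074
```

Emit:
drive_tool(plan=[[[-0.08, 0.63, 0, 0, 0, 0], [-0.08, 0.63, 0, 0, 0, 0], [-0.08, 0.63, 0, 0, 0, 0], [-0.08, 0.63, 0, 0, 0, 0], [-0.08, 0.63, 0, 0, 0, 0], [-0.08, 0.63, 0, 0, 0, 0], [0, 0, 0, 0, 0, 0]]])

```text
time: 20.42
position: [0.5265, -0.164, 0.0732]
tool_rot: [0.646, 0.482, 0.474, -0.354]
ft_force: [-0.2, -0.6, -0.9]
grip_width: 0.074
```

```bash
python3 st2.py
```

```text
t 20.425 TCP hatch [-0.1669  0.0315  0.0732] psi,th [24.07 17.45] contact pt [0.0154 0.0071 0.0277] minz [np.float64(0.0036), np.float64(0.0096), np.float64(0.0096)] post margins -y,+y 0.0834 0.0714 F [-0.6  0.3 -0.9] w 0.074
```

Inserted with no contact. Now push on slowly to about 0.05.

Emit:
drive_tool(plan=[[[-0.03, 0.25, 0, 0, 0, 0], [-0.03, 0.25, 0, 0, 0, 0], [-0.03, 0.25, 0, 0, 0, 0], [-0.03, 0.25, 0, 0, 0, 0], [-0.03, 0.25, 0, 0, 0, 0]]])

```text
time: 21.05
position: [0.5235, -0.1348, 0.0733]
tool_rot: [0.647, 0.482, 0.475, -0.352]
ft_force: [0.5, -4.3, 1.0]
grip_width: 0.0738
```

```bash
python3 st2.py; python3 shot.py 12;python3 -c "
import cv2
a=cv2.imread('pics/scene12.png')[150:300,230:410];cv2.imwrite('pics/d12.png',cv2.resize(a,(720,600),interpolation=2))
a=cv2.imread('pics/top12.png')[160:360,150:400];cv2.imwrite('pics/e12.png',cv2.resize(a,(750,600),interpolation=2))"
```

```text
t 21.05 TCP hatch [-0.1376  0.0307  0.0733] psi,th [24.31 17.54] contact pt [0.0445 0.0054 0.0274] minz [np.float64(0.0032), np.float64(0.0093), np.float64(0.0096)] post margins -y,+y 0.0008 0.0124 F [-4.4  0.1  1. ] w 0.0738
21.15 [ 0.52315463 -0.13389834  0.0732604 ] [ 0.64664197  0.48190375  0.47467858 -0.35256657] [ 0.87374548 -1.82542729 -0.17570237] [-0.67058804  1.14268781  1.71141321  1.1246974   1.38132822 -1.3008591 ]
```

View pics/e12.png

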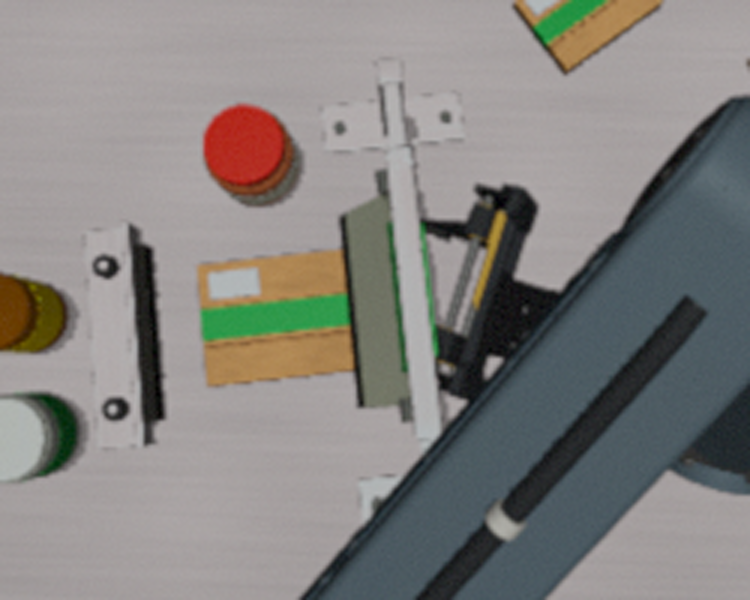

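View pics/d12.png

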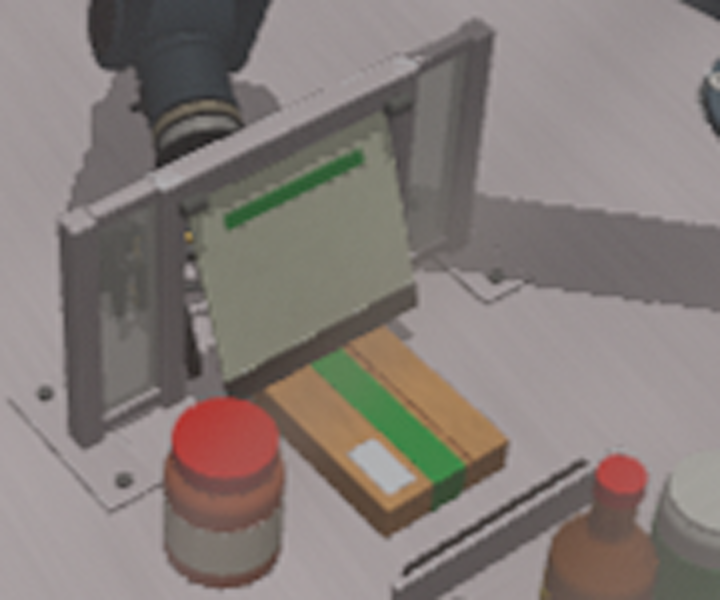

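```bash
cat > fm.py <<'E'
import sys
from h import *; from kin import O,H
f=lambda u,v:(150+(u+.5)/3-.5,160+(v+.5)/3-.5)
a=[float(x) for x in sys.argv[1:]]
P=[(H.T@(onz("top",f(a[i],a[i+1]),.032)-O)).round(4)[:2] for i in range(0,len(a),2)]
print(P, "mid",(P[0]+P[1])/2,"yaw deg",np.degrees(-(P[1]-P[0])[0]/(P[1]-P[0])[1]))
E
python3 fm.py 199 265 207 385; python3 fm.py 214 264 222 383
```

```text
[array([ 0.1892, -0.0548]), array([0.1906, 0.0528])] mid [ 0.1899 -0.001 ] yaw deg -0.7454841200586837
[array([ 0.1756, -0.0543]), array([0.1771, 0.0524])] mid [ 0.17635 -0.00095] yaw deg -0.8054701899683557
```

Emit:
drive_tool(plan=[[[0, -0.12, 0, 0, 0, 0], [-0.2, 0, 0, 0, 0, 0], [-0.03, 0.22, 0, 0, 0, 0], [-0.03, 0.2, 0, 0, 0, 0]]])

```text
time: 21.65
position: [0.5168, -0.1272, 0.0733]
tool_rot: [0.647, 0.482, 0.475, -0.352]
ft_force: [0.9, -4.7, 0.7]
grip_width: 0.074
```

```bash
python3 st2.py
```

```text
t 21.65 TCP hatch [-0.1291  0.0364  0.0733] psi,th [24.29 17.53] contact pt [0.053  0.0113 0.0274] minz [np.float64(0.0033), np.float64(0.0093), np.float64(0.0095)] post margins -y,+y 0.0065 0.0029 F [-4.7 -0.3  0.7] w 0.074
```

```bash
sed -e 's/o-.015,.10\]/o-.015,.10]/' -e 's/o=a\/2+.015/o=a\/2+.0045/' -e 's/o-.015,.10\],\[.0095,o,.182\]/a\/2,.10],[.0095,o,.182]/' opt2.py > opt3.py; grep -n "o=a" -A2 opt3.py
python3 - <<'E'
from opt3 import *
for xt in (.087,.089):
  for a in (None,):
    r=DE(lambda v:obj(v,xt),[(.1,.7),(.1,.8),(-.2,.2),(0,.087),(-.03,.03),(.006,.029)],seed=1,maxiter=200,popsize=15,polish=False)
    print(xt,np.round(np.degrees(r.x[:3]),1),np.round(r.x[3:],4),np.round(marg(r.x,xt)[:4],4))
for ps,th,a in((24.2,17.4,.074),(24.2,17.4,.082),(23,17.4,.087),(21.5,17.4,.087)):
  v=np.r_[np.radians([ps,th,0]),a,0,.0275]; print(ps,a)
  for xt in (.045,.05,.06,.07,.08,.085,.088):
    L,T,R=pose(v,xt); s=np.vstack([clip(b,-HT,HT) for b in L])[:,1]
    if len(s): print("  xt",xt,"yt range",(-.09-s.min()).round(4),(.09-s.max()).round(4),"TCP",T.round(4))
E
```

```text
10:    o=a/2+.0045
11-    L=[vb([-.0375,-.095,0],[.0375,.095,.113]),vb([-.0095,a/2,.10],[.0095,o,.182])]
12-    L.append(L[1]*[1,-1,1]); 
0.087 [25.5 16.8  0. ] [ 0.0868 -0.0144  0.029 ] [0.0059 0.0884 0.0039 1.    ]
0.089 [26.9 16.1 -0. ] [ 0.0859 -0.0186  0.0289] [0.0049 0.0888 0.0029 1.    ]
24.2 0.074
  xt 0.045 yt range -0.0146 0.0065 TCP [-0.133   0.0345  0.0729]
  xt 0.05 yt range -0.0168 0.0042 TCP [-0.128   0.0345  0.0729]
  xt 0.06 yt range -0.0213 -0.0002 TCP [-0.118   0.0345  0.0729]
  xt 0.07 yt range -0.0258 -0.0047 TCP [-0.108   0.0345  0.0729]
  xt 0.08 yt range -0.0293 -0.0092 TCP [-0.098   0.0345  0.0729]
  xt 0.085 yt range -0.0181 -0.0115 TCP [-0.093   0.0345  0.0729]
  xt 0.088 yt range -0.0115 -0.0128 TCP [-0.09    0.0345  0.0729]
24.2 0.082
  xt 0.045 yt range -0.007 0.0109 TCP [-0.1347  0.0309  0.0729]
  xt 0.05 yt range -0.0081 0.0086 TCP [-0.1297  0.0309  0.0729]
  xt 0.06 yt range -0.0126 0.0041 TCP [-0.1197  0.0309  0.0729]
  xt 0.07 yt range -0.0171 -0.0004 TCP [-0.1097  0.0309  0.0729]
  xt 0.08 yt range -0.0216 -0.0049 TCP [-0.0997  0.0309  0.0729]
  xt
[... 350 characters left out ...]
0.0111 0.0049 TCP [-0.1112  0.0248  0.0729]
  xt 0.08 yt range -0.0153 0.0006 TCP [-0.1012  0.0248  0.0729]
  xt 0.085 yt range -0.0126 -0.0015 TCP [-0.0962  0.0248  0.0729]
  xt 0.088 yt range -0.0055 -0.0028 TCP [-0.0932  0.0248  0.0729]
21.5 0.087
  xt 0.045 yt range -0.0007 0.0177 TCP [-0.1368  0.02    0.0729]
  xt 0.05 yt range -0.0025 0.0157 TCP [-0.1318  0.02    0.0729]
  xt 0.06 yt range -0.0064 0.0118 TCP [-0.1218  0.02    0.0729]
  xt 0.07 yt range -0.0103 0.0079 TCP [-0.1118  0.02    0.0729]
  xt 0.08 yt range -0.0143 0.0039 TCP [-0.1018  0.02    0.0729]
  xt 0.085 yt range -0.0049 0.0019 TCP [-0.0968  0.02    0.0729]
  xt 0.088 yt range 0.0027 0.0008 TCP [-0.0938  0.02    0.0729]
```

Emit:
drive_tool(plan=[[[0.02, -0.16, 0, 0, 0, -0.1], [0, 0, 0, 0, 0, 0], [0, 0, 0, 0, 0, 0]]], grip=0)

```text
time: 22.02
position: [0.517, -0.1307, 0.0732]
tool_rot: [0.649, 0.479, 0.477, -0.35]
ft_force: [-1.0, -1.2, 0.4]
grip_width: 0.0865
```

Emit:
drive_tool(plan=[[[0.12, 0.02, 0, 0, 0, 0], [-0.02, 0.13, 0, 0, 0, 0], [-0.02, 0.13, 0, 0, 0, 0], [-0.02, 0.13, 0, 0, 0, 0], [0.01, -0.08, 0, 0, 0, 0], [0.16, 0.02, 0, 0, 0, 0], [-0.02, 0.12, 0, 0, 0, 0], [-0.02, 0.12, 0, 0, 0, 0]]])

```text
time: 23.02
position: [0.5222, -0.1164, 0.0733]
tool_rot: [0.649, 0.479, 0.477, -0.349]
ft_force: [0.1, -4.0, -0.1]
grip_width: 0.0871
```

```bash
python3 st3.py; python3 shot.py 13;python3 -c "
import cv2
a=cv2.imread('pics/scene13.png')[150:300,230:410];cv2.imwrite('pics/d13.png',cv2.resize(a,(720,600),interpolation=2))
a=cv2.imread('pics/top13.png')[160:360,150:400];cv2.imwrite('pics/e13.png',cv2.resize(a,(750,600),interpolation=2))"
```

```text
t 23.025 TCP hatch [-0.1191  0.0296  0.0733] psi,th [24.87 17.52] contact pt [ 0.0611 -0.001   0.0275] minz [np.float64(0.0033), np.float64(0.0093), np.float64(0.0096)] post margins -y,+y 0.0066 0.006 F [-4.   0.5 -0.1] w 0.0871
23.125 [ 0.52201494 -0.11605213  0.07327108] [ 0.64918855  0.47850791  0.47667648 -0.34980557] [ 1.00287973 -2.15238189 -0.51274848] [-0.64619399  1.1428177   1.73667578  1.16263109  1.36198427 -1.32086675]
```

View pics/e13.png

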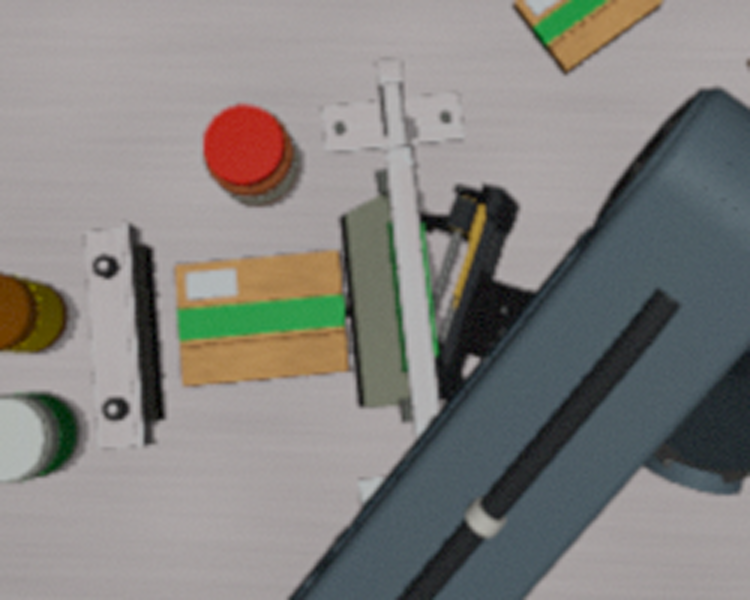

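View pics/d13.png

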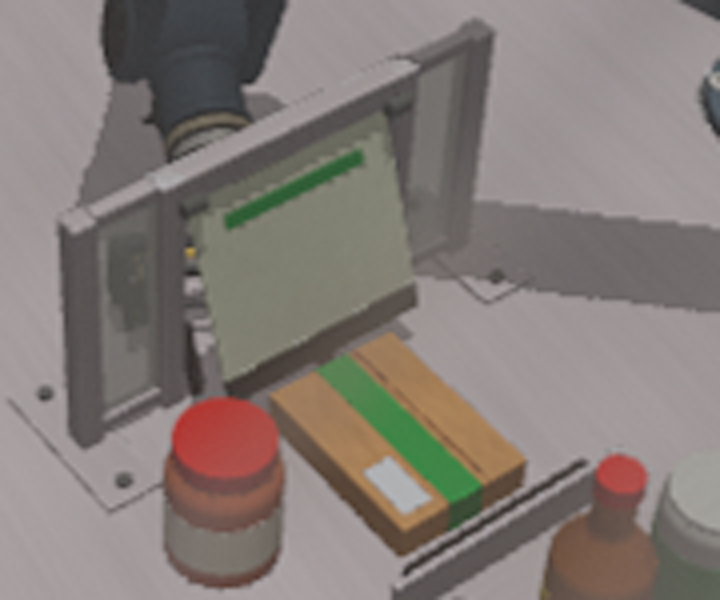

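```bash
python3 fm.py 175 265 183 386; python3 fm.py 342 250 349 371
```

```text
[array([ 0.211 , -0.0571]), array([0.212 , 0.0515])] mid [ 0.2115 -0.0028] yaw deg -0.5275854467134656
[array([ 0.0589, -0.0548]), array([0.0632, 0.0535])] mid [ 0.06105 -0.00065] yaw deg -2.2749016796514705
```

Emit:
drive_tool(plan=[[[0.01, -0.08, 0, 0, 0, 0], [0.15, 0.02, 0, 0, 0, 0], [-0.02, 0.14, 0, 0, 0, 0], [-0.02, 0.12, 0, 0, 0, 0], [-0.02, 0.12, 0, 0, 0, 0], [0.01, -0.08, 0, 0, 0, 0], [0.12, 0.02, 0, 0, 0, 0], [-0.01, 0.1, 0, 0, 0, 0]]])

```text
time: 24.12
position: [0.5274, -0.1071, 0.0732]
tool_rot: [0.649, 0.479, 0.477, -0.35]
ft_force: [-1.0, -4.4, 1.0]
grip_width: 0.0871
```

```bash
python3 st3.py
```

```text
t 24.125 TCP hatch [-0.1106  0.0233  0.0732] psi,th [24.78 17.49] contact pt [ 0.0697 -0.007   0.0275] minz [np.float64(0.0033), np.float64(0.0094), np.float64(0.0095)] post margins -y,+y 0.0045 0.0083 F [-4.2  1.6  1. ] w 0.0871
```

Emit:
drive_tool(plan=[[[-0.02, 0.12, 0, 0, 0, 0], [-0.02, 0.12, 0, 0, 0, 0], [-0.02, 0.1, 0, 0, 0, 0]]])

```text
time: 24.5
position: [0.5262, -0.0987, 0.0733]
tool_rot: [0.649, 0.478, 0.477, -0.35]
ft_force: [1.1, -4.6, -0.8]
grip_width: 0.0872
```

```bash
python3 st3.py; python3 shot.py 14;python3 -c "
import cv2
a=cv2.imread('pics/top14.png')[160:360,150:400];cv2.imwrite('pics/e14.png',cv2.resize(a,(750,600),interpolation=2))"
```

```text
t 24.5 TCP hatch [-0.1021  0.0234  0.0733] psi,th [24.87 17.51] contact pt [ 0.0781 -0.0072  0.0275] minz [np.float64(0.0033), np.float64(0.0094), np.float64(0.0096)] post margins -y,+y 0.0082 0.0044 F [-4.7 -0.5 -0.8] w 0.0872
24.6 [ 0.52601503 -0.09836484  0.07327062] [ 0.6491245   0.47847603  0.47668381 -0.34995801] [ 0.62510009 -1.35186442 -0.23866616] [-0.6144519   1.14305006  1.74551711  1.19433361  1.35132639 -1.32613164]
```

View pics/e14.png

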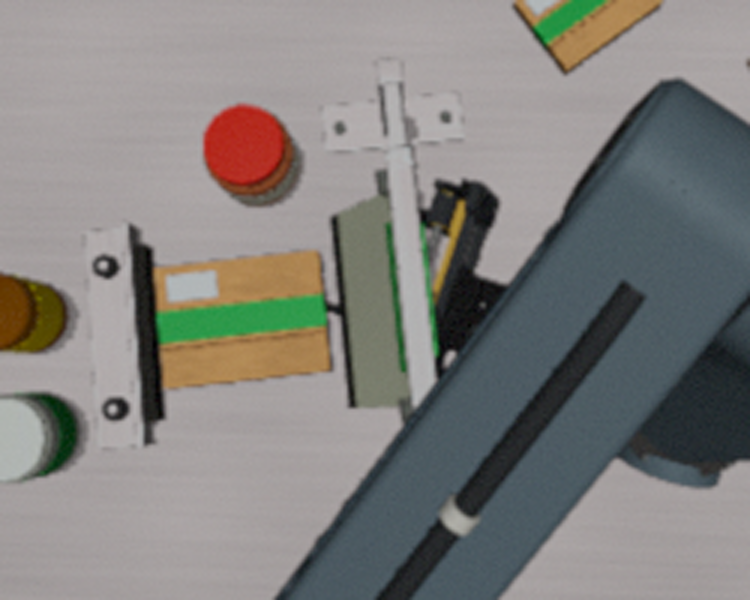

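```bash
python3 fm.py 155 267 164 388
```

```text
[array([ 0.2292, -0.0572]), array([0.2291, 0.0515])] mid [ 0.22915 -0.00285] yaw deg 0.05271000875167987
```

Emit:
drive_tool(plan=[[[0.01, -0.06, 0, 0, 0, 0], [0.1, 0.01, 0, 0, 0, 0], [-0.01, 0.1, 0, 0, 0, 0], [-0.01, 0.1, 0, 0, 0, 0], [-0.01, 0.06, 0, 0, 0, 0]]])

```text
time: 25.22
position: [0.5282, -0.0936, 0.0733]
tool_rot: [0.649, 0.478, 0.477, -0.35]
ft_force: [0.3, -3.7, -0.3]
grip_width: 0.087
```

```bash
python3 st3.py
```

```text
t 25.225 TCP hatch [-0.0974  0.0207  0.0733] psi,th [24.87 17.51] contact pt [ 0.0829 -0.0099  0.0275] minz [np.float64(0.0033), np.float64(0.0094), np.float64(0.0096)] post margins -y,+y 0.0079 0.0048 F [-3.7  0.1 -0.3] w 0.087
```

Still just sliding force (about 4 N). I'll creep on in about 1 mm rows.

Emit:
drive_tool(plan=[[[0, 0.05, 0, 0, 0, 0], [0, 0.05, 0, 0, 0, 0]]])

```text
time: 25.48
position: [0.5283, -0.0922, 0.0734]
tool_rot: [0.649, 0.479, 0.477, -0.349]
ft_force: [-3.5, -14.5, 1.7]
grip_width: 0.0869
```

Emit:
drive_tool(plan=[[[0, 0.04, 0, 0, 0, 0], [0, 0.03, 0, 0, 0, 0]]])

```text
time: 25.72
position: [0.5283, -0.0918, 0.0736]
tool_rot: [0.649, 0.48, 0.477, -0.348]
ft_force: [-6.0, -20.9, 3.4]
grip_width: 0.087
```

```bash
python3 st3.py
```

```text
t 25.725 TCP hatch [-0.0955  0.0203  0.0736] psi,th [24.92 17.62] contact pt [ 0.0846 -0.0104  0.0273] minz [np.float64(0.0031), np.float64(0.0092), np.float64(0.0097)] post margins -y,+y 0.0081 0.0043 F [-19.9   8.7   3.4] w 0.087
```

```bash
python3 shot.py 15;python3 -c "
import cv2
a=cv2.imread('pics/scene15.png')[150:300,230:410];cv2.imwrite('pics/d15.png',cv2.resize(a,(720,600),interpolation=2))
a=cv2.imread('pics/top15.png')[220:310,180:300];cv2.imwrite('pics/e15.png',cv2.resize(a,(800,600),interpolation=2))"
```

```text
25.825 [ 0.52831033 -0.09182918  0.07362912] [ 0.64921459  0.4794775   0.47688589 -0.3481402 ] [ -6.24298424 -19.21525378   3.86354884] [-0.60163554  1.14190506  1.74756701  1.20776702  1.34541558 -1.32913995]
```

View pics/e15.png

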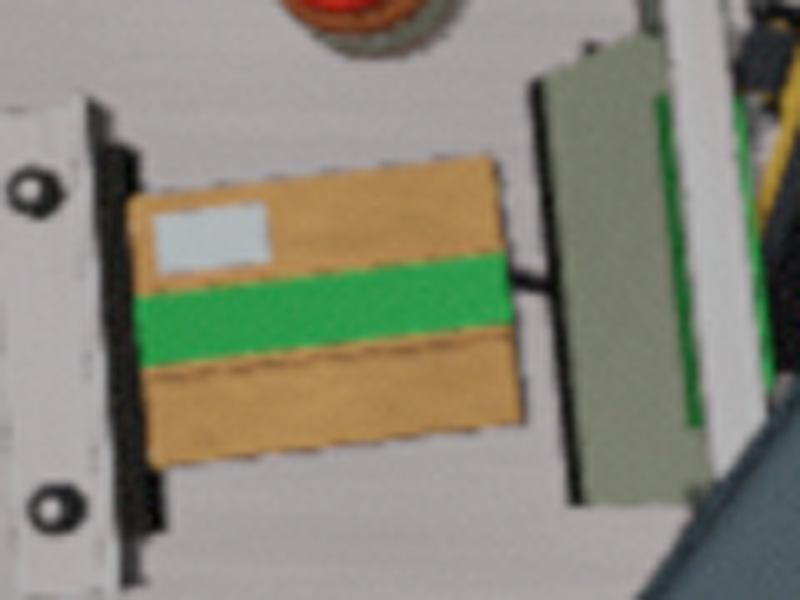

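View pics/d15.png

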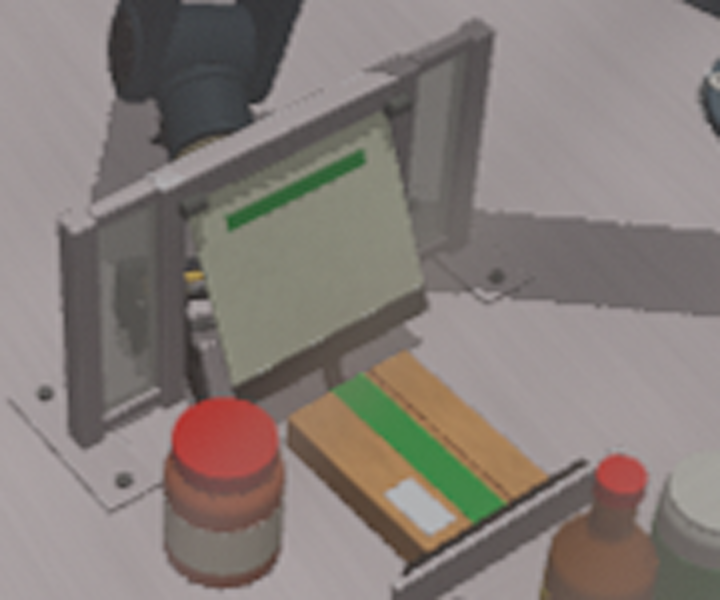

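```bash
cat > ct.py <<'E'
import sys
from h import *; from kin import O,H,PH
im=cv2.imread(sys.argv[1]);hsv=cv2.cvtColor(im,cv2.COLOR_BGR2HSV)
m=((hsv[...,0]<22)&(hsv[...,1]>110)&(hsv[...,2]>70))|((hsv[...,0]>45)&(hsv[...,0]<80)&(hsv[...,1]>120))
k=np.zeros_like(m);k[238:300,194:263]=1
m=cv2.morphologyEx((m&k).astype(np.uint8),cv2.MORPH_CLOSE,np.ones((7,7)))
c=max(cv2.findContours(m,0,2)[0],key=cv2.contourArea)
P=np.array([(H.T@(onz("top",p,.032)-O))[:2] for p in c[:,0]],np.float32)
r=cv2.minAreaRect(P*1000);print("ctr",np.round(r[0],1),"size",np.round(r[1],1),"ang",round(r[2],2))
# line fits of sides
for ax,lab in((0,"front/rear"),(1,"sides")):
    mid=P[:,ax].mean()
    for s in(1,-1):
        e=s*(P[:,ax]-mid); o=1-ax
        lim=P[:,o]; ok=(e>e.max()-.009)&(abs(lim-lim.mean())<(.045 if ax==0 else .06))
        f=np.polyfit(P[ok,o],P[ok,ax],1); print(lab,s,"pos",np.round(np.polyval(f,lim.mean()),4),"yaw deg",np.degrees(-f[0] if ax==0 else f[0]).round(2))
E
python3 ct.py pics/top15.png; python3 ct.py pics/top14.png
```

```text
ctr [161.5  -3.5] size [154.9 110.4] ang 1.7
front/rear 1 pos 0.2362 yaw deg 1.11
front/rear -1 pos 0.0863 yaw deg 0.1
sides 1 pos 0.0496 yaw deg 1.0
sides -1 pos -0.0542 yaw deg 0.63
ctr [157.1  -3.3] size [156.6 108.1] ang 0.25
front/rear 1 pos 0.2313 yaw deg -0.14
front/rear -1 pos 0.0808 yaw deg -0.21
sides 1 pos 0.0495 yaw deg 0.47
sides -1 pos -0.054 yaw deg 0.41
```

The carton has met the stop: force rose to 20 N, front at 0.236. There is a sideways force of 8.7 N that may be holding it about 1° askew. I'll back off slightly and re-press straight.

Emit:
drive_tool(plan=[[[0.01, -0.12, 0, 0, 0, 0], [-0.06, 0, 0, 0, 0, 0], [-0.01, 0.05, 0, 0, 0, 0], [-0.015, 0.03, 0, 0, 0, 0]]])

```text
time: 26.32
position: [0.527, -0.0919, 0.0735]
tool_rot: [0.649, 0.479, 0.477, -0.348]
ft_force: [-0.3, -16.5, 2.1]
grip_width: 0.0869
```

```bash
python3 st3.py
```

```text
t 26.325 TCP hatch [-0.0955  0.0216  0.0735] psi,th [25.02 17.58] contact pt [ 0.0845 -0.0095  0.0274] minz [np.float64(0.0031), np.float64(0.0092), np.float64(0.0097)] post margins -y,+y 0.0093 0.0031 F [-16.3   2.5   2.1] w 0.0869
```

Emit:
drive_tool(plan=[[[-0.02, 0.02, 0, 0, 0, 0], [-0.01, 0.01, 0, 0, 0, 0], [0, 0, 0, 0, 0, 0]]])

```text
time: 26.7
position: [0.5267, -0.0919, 0.0736]
tool_rot: [0.65, 0.479, 0.478, -0.347]
ft_force: [0.0, -15.0, 3.3]
grip_width: 0.0873
```

```bash
python3 st3.py; python3 shot.py 16; python3 ct.py pics/top16.png
```

```text
t 26.7 TCP hatch [-0.0954  0.022   0.0736] psi,th [25.13 17.6 ] contact pt [ 0.0846 -0.0092  0.0274] minz [np.float64(0.0031), np.float64(0.0092), np.float64(0.0099)] post margins -y,+y 0.0091 0.0027 F [-14.9   1.9   3.3] w 0.0873
26.8 [ 0.52667665 -0.09185055  0.07362191] [ 0.6496467   0.47868493  0.47787744 -0.34706346] [ -0.76130897 -14.89243177   2.00163079] [-0.60371079  1.14213747  1.75228259  1.21035447  1.34372234 -1.33513196]
ctr [161.1   4. ] size [120.7 153.1] ang 89.73
front/rear 1 pos 0.2359 yaw deg 0.6
front/rear -1 pos 0.0867 yaw deg 0.39Traceback (most recent call last):
  File "ct.py", line 16, in <module>
    f=np.polyfit(P[ok,o],P[ok,ax],1); print(lab,s,"pos",np.round(np.polyval(f,lim.mean()),4),"yaw deg",np.degrees(-f[0] if ax==0 else f[0]).round(2))
    raise TypeError("expected non-empty vector for x")
TypeError: expected non-empty vector for x
```

Square within measurement error and pressed at about 15 N, straight. Now withdraw along the tool axis.

Emit:
drive_tool(plan=[[[0.02, -0.15, 0, 0, 0, 0], [0.03, -0.25, 0, 0, 0, 0], [-0.15, -0.48, 0, 0, 0, 0], [-0.24, -0.76, 0, 0, 0, 0], [-0.24, -0.76, 0, 0, 0, 0], [-0.24, -0.76, 0, 0, 0, 0], [-0.2, -0.76, 0, 0, 0, 0], [0, -0.8, 0, 0, 0, 0]]])

```text
time: 27.8
position: [0.4992, -0.2089, 0.0734]
tool_rot: [0.649, 0.478, 0.477, -0.35]
ft_force: [1.4, 0.5, 0.8]
grip_width: 0.0871
```

```bash
python3 st3.py
```

```text
t 27.8 TCP hatch [-0.2079  0.0645  0.0734] psi,th [24.83 17.46] contact pt [-0.0275  0.034   0.0278] minz [np.float64(0.0036), np.float64(0.0096), np.float64(0.0097)] post margins -y,+y None None F [ 0.3 -1.4  0.8] w 0.0871
```

Emit:
drive_tool(plan=[[[0.1, -0.9, 0, 0, 0, 0], [0.1, -0.9, 0, 0, 0, 0], [0.1, -0.9, 0, 0, 0, 0], [0.1, -0.9, 0, 0, 0, 0], [0.1, -0.9, 0.3, 0, 0, 0], [0.1, -0.9, 0.5, 0, 0, 0], [0, 0, 0, 0, 0, 0], [0, 0, 0, 0, 0, 0]]])

```text
time: 28.8
position: [0.5144, -0.3418, 0.0929]
tool_rot: [0.649, 0.478, 0.476, -0.351]
ft_force: [-0.2, -0.4, -0.9]
grip_width: 0.0871
```

```bash
python3 st3.py; python3 shot.py 17; python3 ct.py pics/top17.png;python3 -c "
import cv2
a=cv2.imread('pics/scene17.png')[150:300,230:410];cv2.imwrite('pics/d17.png',cv2.resize(a,(720,600),interpolation=2))
a=cv2.imread('pics/top17.png')[200:320,140:300];cv2.imwrite('pics/e17.png',cv2.resize(a,(800,600),interpolation=2))"
```

```text
t 28.8 TCP hatch [-0.3416  0.0668  0.0929] psi,th [24.75 17.46] contact pt [-0.1613  0.0366  0.0474] minz [np.float64(0.0232), np.float64(0.0293), np.float64(0.0293)] post margins -y,+y None None F [-0.4  0.2 -0.9] w 0.0871
28.9 [ 0.51444734 -0.3412079   0.0927128 ] [ 0.64888868  0.47819614  0.47632257 -0.35126733] [0.45723875 0.59598993 0.10760238] [-0.92637548  1.1385472   1.42919006  0.88542342  1.62285135 -1.11431206]
ctr [162.2  -5.3] size [153.3 126.6] ang 0.63
front/rear 1 pos 0.2365 yaw deg 1.09
front/rear -1 pos 0.0872 yaw deg 1.56
sides 1 pos 0.0513 yaw deg 0.65Traceback (most recent call last):
  File "ct.py", line 16, in <module>
    f=np.polyfit(P[ok,o],P[ok,ax],1); print(lab,s,"pos",np.round(np.polyval(f,lim.mean()),4),"yaw deg",np.degrees(-f[0] if ax==0 else f[0]).round(2))
    raise TypeError("expected non-empty vector for x")
TypeError: expected non-empty vector for x
```

View pics/e17.png

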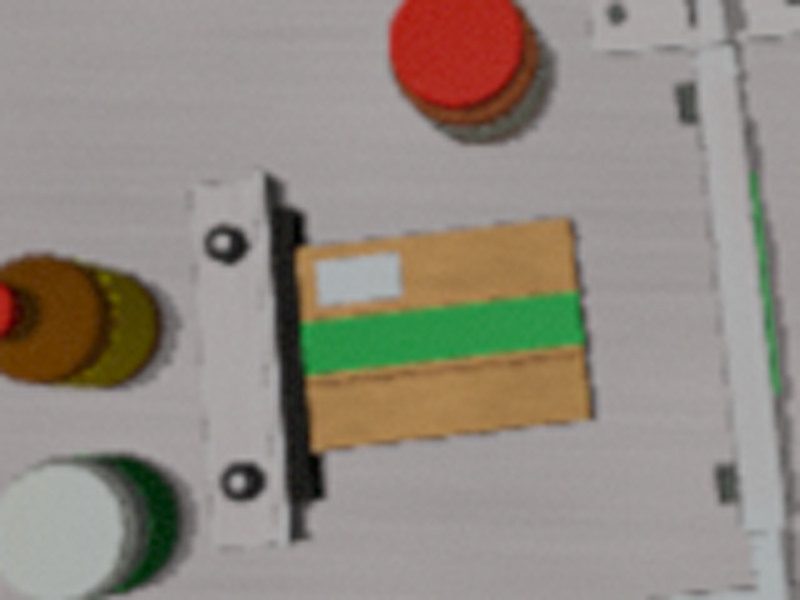

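View pics/d17.png

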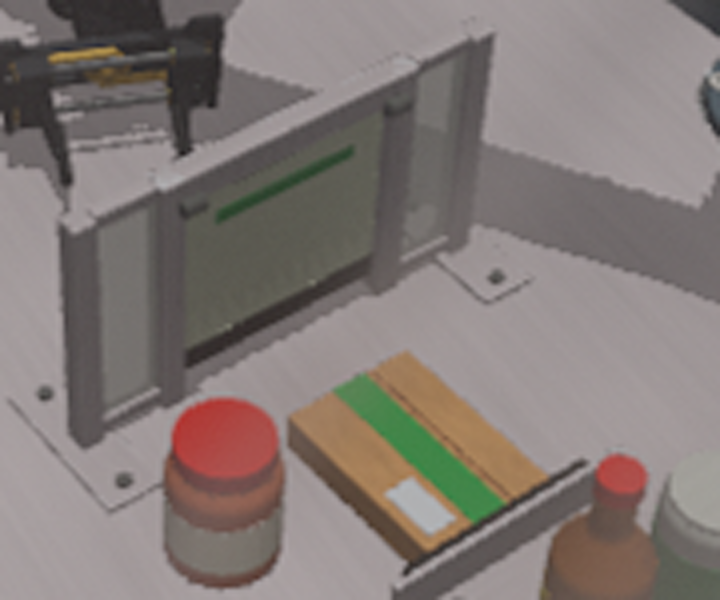

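Run:
```python
from h import *; from kin import O,H
def run(fn):
    im=cv2.imread(fn).astype(float); g=im[...,1]-im[...,2]  # green minus red
    up=[];lo=[]
    for u in range(203,255):
        c=g[258:285,u]; t=(c.max()+c.min())/2; idx=np.where(c>t)[0]
        a=idx[0];b=idx[-1]
        up.append((u,258+a-1+(t-c[a-1])/(c[a]-c[a-1]))); lo.append((u,258+b+(c[b]-t)/(c[b]-c[b+1])))
    for n,P in(("band up",up),("band lo",lo)):
        W=np.array([(H.T@(onz("top",p,.032)-O))[:2] for p in P]); f=np.polyfit(W[:,0],W[:,1],1); r=W[:,1]-np.polyval(f,W[:,0]); print(n,"yaw",np.degrees(np.arctan(f[0])).round(2),"rms mm",(1e3*r.std()).round(2))
    gr=im.sum(2)
    # front edge: carton (orange red-blue) vs black
    rb=im[...,2]-im[...,0]
    P=[]
    for v in list(range(252,262))+list(range(277,288)):
        c=rb[v,194:206]; t=(rb[v,206:212].mean()+c.min())/2; i=np.where(c>t)[0][0]; P.append((194+i-1+(t-c[i-1])/(c[i]-c[i-1]),v))
    W=np.array([(H.T@(onz("top",p,.032)-O))[:2] for p in P]); f=np.polyfit(W[:,1],W[:,0],1); print("front yaw",np.degrees(-f[0]).round(2),"x at 0",f[1].round(4))
    # stop: boundary steel(bright)/black
    P=[]
    for v in range(244,300):
        c=gr[v,182:204]; d=np.diff(c); i=d.argmin(); w=np.clip(-d[max(i-1,0):i+2],0,None); P.append((182+.5+(np.arange(max(i-1,0),max(i-1,0)+len(w))*w).sum()/w.sum(),v))
    W=np.array([(H.T@(onz("top",p,.045)-O))[:2] for p in P]); f=np.polyfit(W[:,1],W[:,0],1); r=W[:,0]-np.polyval(f,W[:,1]); ok=abs(r)<.002; f=np.polyfit(W[ok,1],W[ok,0],1); print("stop steel edge yaw",np.degrees(-f[0]).round(2),"x0",f[1].round(4),ok.sum())
run("pics/top17.png");run("pics/top16.png")
```

```text
band up yaw 0.62 rms mm 0.12
band lo yaw 0.55 rms mm 0.16
front yaw 11.0 x at 0 0.2426
stop steel edge yaw -0.19 x0 0.2477 40
band up yaw 0.74 rms mm 0.12
band lo yaw 0.62 rms mm 0.2
front yaw 10.95 x at 0 0.2425
stop steel edge yaw -0.11 x0 0.2476 52
```

The flap is shut, the carton is against the stop, and the gripper is clear. Last check that the jar, bottle and tin have not moved, then hand in.

Run:
```python
from h import *
a=cv2.imread("pics/top0.png").astype(int);b=cv2.imread("pics/top17.png").astype(int)
for n,(x0,x1,y0,y1) in dict(jar=(214,252,192,232),bottle=(128,176,245,282),tin=(134,178,287,325),screen=(255,322,175,340)).items():
    d=np.abs(a-b).sum(2)[y0:y1,x0:x1]; print(n,"changed px",(d>90).sum(),"of",d.size)
print(robot.hand_in())
```

```text
jar changed px 0 of 1520
bottle changed px 0 of 1776
tin changed px 0 of 1672
screen changed px 285 of 11055
the job is handed in; nothing more can be done
None
```

The carton is through the flap and pressed home against the stop bar. The flap has fallen shut behind it, and the job was handed in at about 29 s of the 61 s allowed.

**What I did:**
- **Straightening:** I straightened and centred the carton with vertical finger pushes, then pushed it square through the flap with the tool pitched.
- **Last stretch:** I finished with one finger, the gripper turned about 25° so that its body fitted the opening. The carton was eased onto the stop; the highest wrist force I read was about 22 N.
- **Re-press:** That first press had a sideways force of about 9 N, so I backed off slightly and pressed again, nearly straight, at about 15 N. I then drew back.

**Last checks:**
- **Carton:** its centre measured about 162 mm past the screen, which matches the home position (stop face about 237 mm, less 75 mm). It sits 3–5 mm to one side of the opening's middle.
- **Flap and gripper:** the flap hangs shut and the gripper is well clear, touching nothing.
- **Bottle, jar and tin:** they show no changed pixels against the first picture. The 285 changed pixels around the screen I did not look into.

**Checks that failed or disagreed:**
- **Squareness:** the camera still put the carton about 0.7° off the stop's edge. I took that as measurement error, because the last press acted between the carton's front corners and should have squared it.
- **Edge fits:** two failed. One line fit of the carton's side stopped with an error on the last pictures, and one front-edge fit gave a meaningless 11°. I used neither.

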